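Fetch the clamp-lid canister from behind the glass and cork, then restore the shelf

TASK

I want to weigh the steel clamp-lid canister at the back of the bamboo shelf: first clear the glass tumbler and the two stacked cork blocks that hem it in, so that all three stand in the wooden tray, then stand the canister in the middle of the kitchen scale's round pan. After that put the tumbler and the blocks back on the shelf just where they stood, the small block on the large one and both lying square as before. Keep glass and canister upright, set the glass down gently, and leave the massage ball and the potted plant where they are.

Things in the scene. Friction and masses are not known exactly. Their poses are not given: they have to be found in the camera images.
- shelf: Low fixed shelf: bamboo board 130 (x) by 560 (y) mm, 18 thick, its top 70 mm above the worktop, on two sky-blue steel brackets. Two level sky-blue bars 8 mm thick run along its back, 63 mm behind the middle, 35 and 70 mm above the board; bracket uprights end 82 mm above it. Origin: at worktop height under the board's middle; x to the shelf's back (away from the robot), y along the board.
- canister: Stainless steel canister, round, 58 mm wide (lid 60), 87 mm high with the lid clamped, about 0.26 kg. At the back of the shelf, hemmed in by tumbler and cork stack. Clamp lever on its -x side (44 mm from the axis), lid hinge on its +x side (33 mm), about 10 mm before the bars; the sides along its y are plain: grip there. Origin: centre of the underside, z up.
- tumbler: Clear straight glass tumbler, open on top, 66 mm wide at the foot, 68 at the rim, 115 mm high, about 0.24 kg. On the shelf beside and a little in front of the canister, left or right (varies): centre about 31 mm nearer the front and 77 mm to the side. 35 mm free behind it before the bars. Origin: centre of the underside, z up; its yaw means nothing.
- cork_large: Large cork block, the lower one of the stack: 64 (x) by 76 (y) by 60 mm high, about 75 g. On the shelf beside and a little in front of the canister, on the other side from the tumbler, its y along the board. 35 mm free behind it before the bars and its front is free: grip it across its x. Origin: centre of the underside, z up.
- cork_small: The small cork block, on top of the large one: 50 (x) by 62 (y) by 42 mm high, about 35 g, its axes nearly along those of the large block. Origin: centre of the underside, z up.
- tray: Fixed dark wooden tray: 140 (x) by 300 (y) mm outside, walls 5 mm thick, rim 14 mm and inner floor 5 mm above the worktop. On the worktop between robot and shelf, left or right (varies). Origin: centre of the underside, x across, y along it.
- scale: Fixed flat white kitchen scale, 200 by 145 mm, with a round flat steel pan 124 mm across, its top 23 mm above the worktop (it does not give); on the other side from the tray. Origin: at worktop height straight below the middle of the pan, z up.
- ball_center (a point): Centre of the yellow plastic massage ball with short nubs, 64 mm across (70 over the nubs), resting in a white ceramic ring at one end of the shelf (either end), its centre about 37 mm above the board. Leave it alone.
- pot: Small succulent in a terracotta pot, 60 mm wide, about 80 mm high with its leaves, at the other end of the shelf. Leave it alone. Origin: centre of the underside.

How it is judged:
By the outcome, as a careful person would: the job done as asked, in the order asked, and still so for the second after the job is handed in, with the robot touching nothing.
It also fails if it takes over 144 s, if anything falls off the work surface, if the arm or the gripper's body presses on something with over 40 N, if the wrist force passes 120 N, or if a joint passes its speed limit or range.

ROBOT

A 6-joint arm with a two-finger parallel gripper is mounted at the origin on the work surface. World frame = base frame: x ahead of the robot, y to its left, z up, the work surface at z = 0. Lengths are in m, angles in degrees, forces in N, time in s.
With the tool pointing down it reaches from about 0.35 to 0.875 m from the base axis. Payload 4.2 kg.
Tool frame: the origin (TCP) lies on the centre line of the jaws, within the pads' length; the fingertips stand 19 mm ahead of it and the grasp point (between the pads) is the TCP; x points along the fingers, y is the direction in which the jaws open and shut, and the axes are right-handed (so a half turn about x gives the same grasp; the last joint's range is limited). The gripper opens to 87 mm and grips with 3 to 60 N. Pads are 19 mm wide; open, the fingers measure 117 mm over their backs; the gripper's body (75 mm by 190 mm) begins 51 mm behind the grasp point.
Start: joints at [83.858, 22.042, 0.453, 0, -68.411, -14.817], TCP at [0.224, 0.584, 0.242] pointing down, gripper open.
Joint ranges: [-179.83, 179.83], [-69.29, 118.12], [-61.27, 80.66], [-181.25, 117.63], [-171.15, -9.14], [-177.46, 177.46]. Speed limits (degrees/s): [159.86, 159.86, 180, 180, 180, 180].

INTERFACE

Orientations are given as a 3x3 rotation matrix whose columns are the frame's x, y, z axes.
In Python, from station import r, viewer, job, spotter gives the robot as it stands.
- The arm moves only by the tool play_rows, never from a script. Its argument "commands" is a list of rows, each an object of numbers: "fingers": the gripper command: -1 is fully open, 1 is shut, values between are in proportion; "tx", "ty", "tz": the shift along the tool's x, y, z normalised to -1 to 1, where 1 is 750 mm; "ax", "ay", "az": the turn, a rotation vector about the tool's x, y, z normalised to -1 to 1, where 1 is pi rad. In form: [{"fingers": .., "tx": .., "ty": .., "tz": .., "ax": .., "ay": .., "az": ..}, ...]. A call has 1 to 5 rows; each row is the pose to reach, as a shift and turn from the pose commanded when the call began, along the tool's axes at that moment, turning the shorter way round; what a row does not reach only later rows make up. A row lasts 1/12 s, in which the tool goes at most 41.7 mm and 7.16 degrees, less where a joint would pass 70% of its speed; a pose out of reach is approached as far as the arm can. A call with a number of a shift or a turn outside -1 to 1 is refused whole. A call with a gripper value outside its range is refused whole. The fingers move at their own pace and stop on an object; the grip force is fixed at half the most. Time passes only in rows, so rows that repeat a pose let the fingers close. It gives the time, the measured TCP pose, the force and the opening at its end, in the units of the state.
- r.sense(): the state, without advancing time (a new reading comes with each control period).
- viewer.capture(name): name is "scene" or "top" or "wrist"; returns a dict with "image" (384x512x3 uint8, red, green, blue), "fx", "fy", "cx", "cy" (pixels), "dist" ([k1, k2, p1, p2, k3] as OpenCV has them; the pictures are not rectified), "R" (3x3) and "t" (3): a world point X has camera coordinates R X + t; the wrist camera has in their place "mount" (4x4, takes a point from camera to tool coordinates, whose origin is the TCP and whose axes are the tool frame's). Camera axes: x right, y down, z forward; pixel columns grow to the right and rows downward; lengths in m; the calibration is good to about 2 mm. A picture is of the moment at which its call begins: read the wrist's pose just before it. There is no depth.
- job.finish_job(): hands the job in, once; it reports no verdict.
Trained networks look in a picture, given as the dict that the camera call returned (one of the last four; its "shot" number tells which), for a name from the list of things; names that differ only in an ending like _2 or _b are one class to them, and where a whole thing is asked for, a point or a joint stands for the part that bears it (a point fixed in the world has none). Each returns a list of dicts, best first, with "score" (0 to 1); they miss things now and then, are a little off and sometimes report something else, mostly with a low value. They report only what shows in the picture. A call takes as long as a camera call.
- spotter.find_in(name, picture): "uv" ([column, row] in pixels, amid what is visible of it).
- spotter.silhouettes(name, picture): "region" (384x512 bool, what is visible of it) and "uv" ([column, row] in pixels, amid what is visible of it).
The state is a dict: "time_s": time; "joints": joint angles; "joint_velocities": joint speeds; "effort": joint torques, N m; "tcp_pos": TCP position; "ee_rot": TCP orientation; "wrist_force": force on the tool from outside, world axes, zero at the start; "moment": the same for the moment, N m; "gripper_width": opening from 0.0 (shut) to 1.0 (fully open).
Only numpy, scipy, OpenCV 4.12 (cv2) and the standard library are available. Lean on these libraries where they do the work, as an engineer would, in place of code of your own. Each camera call takes 0.05 s, during which the arm holds its last target. There are 200 camera calls.

## Working session

There is one attempt and no reset: what is moved stays moved. The work goes in short steps, Python scripts to look and compute and a tool call to move; the robot and the scene stay as the last step left them, time stands still between calls to the robot, and variables do not carry over. Pictures are saved under pics/ and viewed, about 12 in all and at most 16, crops included, and the job is handed in when it is done.

Besides the shell and the picture viewer there is one more tool, called after "Request:" by a JSON object that holds its "op" and its "data", one argument or row to a line. play_rows: Moves the arm, as the interface text tells. Its arguments: {"type":"object","properties":{"commands":{"type":"array"}},"required":["commands"]}

```bash
ls; mkdir -p pics
cat > h.py <<'E'
import numpy as np, cv2
from station import r, viewer, job, spotter
def ray(p,uv,pose=None):
    K=np.array([[p['fx'],0,p['cx']],[0,p['fy'],p['cy']],[0,0,1.]])
    u=cv2.undistortPoints(np.array([[uv]],float),K,np.array(p['dist'],float))[0,0]
    d=np.array([u[0],u[1],1.])
    if 'R' in p:
        R=np.array(p['R']);return -R.T@np.array(p['t']),R.T@d
    M=np.array(p['mount']);s=pose
    Rw=np.array(s['ee_rot']);return np.array(s['tcp_pos'])+Rw@M[:3,3],Rw@(M[:3,:3]@d)
def onz(p,uv,z,pose=None):
    o,d=ray(p,uv,pose);return o+d*(z-o[2])/d[2]
def proj(p,X,pose=None):
    K=np.array([[p['fx'],0,p['cx']],[0,p['fy'],p['cy']],[0,0,1.]])
    if 'R' in p: R=np.array(p['R']);t=np.array(p['t'])
    else:
        M=np.array(p['mount']);Rw=np.array(pose['ee_rot']);T=np.array(pose['tcp_pos'])
        Rc=Rw@M[:3,:3];c=T+Rw@M[:3,3];R=Rc.T;t=-R@c
    return cv2.projectPoints(np.array(X,float).reshape(-1,1,3),cv2.Rodrigues(R)[0],t,K,np.array(p['dist'],float))[0][:,0]
def save(p,n,s=1.5):
    im=cv2.cvtColor(p['image'],cv2.COLOR_RGB2BGR)
    cv2.imwrite('pics/'+n+'.png',cv2.resize(im,None,fx=s,fy=s,interpolation=cv2.INTER_CUBIC))
E
python3 - <<'E'
from h import *
np.set_printoptions(precision=4,suppress=True)
s=r.sense();print({k:(np.round(v,4).tolist()) for k,v in s.items()})
for n in('scene','top'):
    p=viewer.capture(n);save(p,n)
    print(n,p['fx'],-np.array(p['R']).T@p['t'],np.array(p['R']).tolist())
    for o in('canister','tumbler','cork_large','cork_small','tray','scale','pot','ball_center','shelf'):
        try:
            for d in spotter.silhouettes(o,p)[:1]:
                ys,xs=np.where(d['region']);print(o,d['score'],np.round(d['uv'],1),xs.min(),xs.max(),ys.min(),ys.max(),len(xs))
        except Exception as e: print(o,e)
E
python3 -c "
import cv2,numpy as np
a=cv2.imread('pics/scene.png')
"
```

```text
pics
{'time_s': 0.0, 'joints': [83.8582, 22.0898, 0.379, -0.0295, -68.4109, -14.8165], 'joint_velocities': [-0.0014, -0.1489, -0.043, -0.0272, 0.0759, 0.0149], 'effort': [-0.0011, -39.0674, 18.741, 4.2198, 0.011, -0.0002], 'tcp_pos': [0.2233, 0.5831, 0.2405], 'ee_rot': [[-0.0007, -0.3579, -0.9338], [-0.0021, -0.9338, 0.3579], [-1.0, 0.0022, -0.0001]], 'wrist_force': [0.6505, 0.0152, -0.0177], 'moment': [-0.044, 0.0046, 0.0089], 'gripper_width': 0.9997}
scene 419.887238478957 [1.2612 0.2953 0.6828] [[-0.35003862928879426, 0.9365912531844712, -0.01642505598054712], [0.5754164269997323, 0.20115200511902645, -0.7927381701264656], [-0.7391677032612316, -0.2869402294815719, -0.6093409646171666]]
canister 0.79 [249.5 210.2] 232 261 192 238 923
tumbler 0.94 [284.9 198.9] 271 304 176 236 1734
cork_large 0.62 [214.1 208.6] 196 236 191 226 839
cork_small 0.71 [215.8 187.1] 198 230 173 202 870
tray 0.64 [378.5 205.7] 304 420 184 241 3685
scale 0.82 [185.2 166. ] 149 224 145 193 2074
pot 0.59 [358.5 224.5] 343 372 205 249 766
ball_center 0.92 [147.6 194. ] 132 160 183 209 480
shelf 0.83 [264.2 240.3] 113 380 195 311 10762
top 366.87677579335474 [0.4227 0.0046 0.9304] [[0.0007872363381490785, -0.9999980628676208, -0.0018040288119123033], [-0.9849406000942503, -0.0004634789668946779, -0.17289245059639247], [0.1728912795514183, 0.0019129684402933729, -0.9849390570014065]]
canister 0.85 [245.  147.7] 231 258 131 168 746
tumbler 0.83 [212.4 164.1] 193 227 143 182 1067
cork_large 0.8 [270.2 170.6] 262 298 146 177 395
cork_small 0.65 [281.7 152.6] 268 298 141 169 722
tray 0.63 [163.5 249. ] 103 224 219 279 6761
scale 0.7 [147.7 164.6] 133 162 152 179 638
pot 0.7 [365.9 261. ] 333 393 219 302 4752
ball_center 0.76 [350.9 147.6] 335 363 132 160 661
shelf 0.77 [257.9 150.4] 125 366 109 200 10794
```

View pics/scene.png

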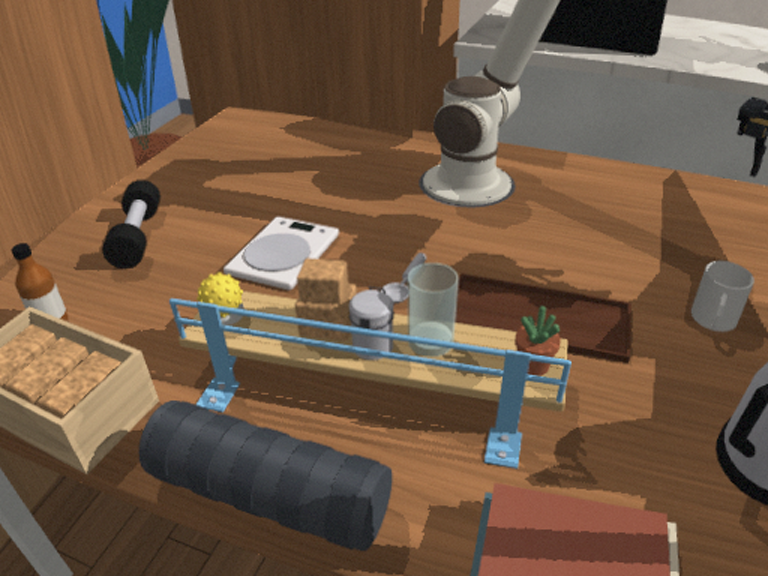

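View pics/top.png

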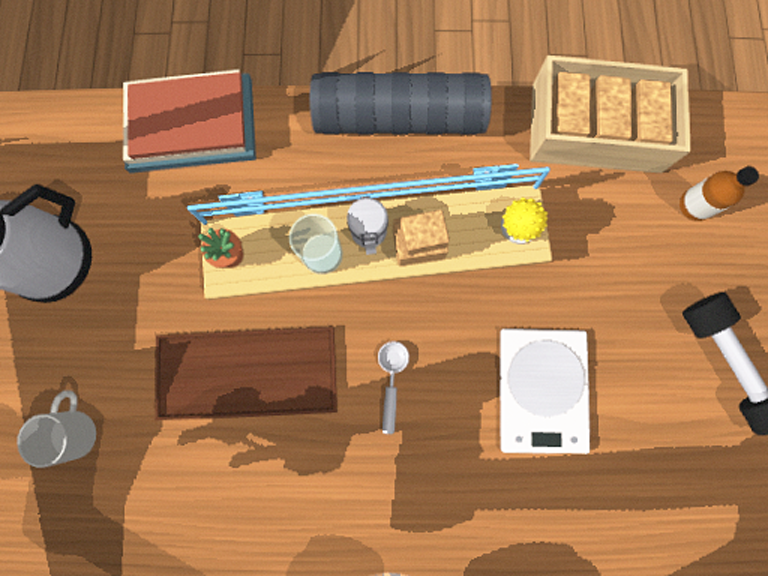

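The top view shows the shelf turned about 5°. The tumbler at (315,243) is left of the canister at (367,222), and the cork stack is on its right at (421,236). The tray is on the left around (245,372) and the pan is at (546,377) on the right. The top spotter confused tray, scale and pot with other things, so I'll use the corners I read off the picture.

Run:
```python
from h import *
np.set_printoptions(precision=4,suppress=True)
p=viewer.capture('top')
f=lambda u,v,z: onz(p,(u/1.5,v/1.5),z)
print('shelf front',f(205,298,.07),f(551,261,.07))
a,b=f(205,298,.07),f(551,261,.07);print('yaw',np.degrees(np.arctan2(-(a-b)[0],(a-b)[1])),np.linalg.norm(a-b))
print('tray',[f(*q,.014)[:2] for q in((157,336),(335,327),(337,411),(158,418))])
print('pan',f(546,377,.023),'scale corners',[f(*q,.02)[:2] for q in((500,329),(587,329),(590,453),(501,453))])
print('can lid',f(367,214,.157),'tum rim',f(315,243,.185),'tum foot',f(322,251,.07))
print('small top',[f(*q,.172)[:2] for q in((398,217),(441,210),(448,247),(400,258))])
# pan circle fit
im=p['image'];sub=im[215:285,330:395].astype(int)
s=viewer.capture('scene')
print('scene pan',onz(s,(277/1.5,251/1.5),.023))
```

```text
shelf front [0.541  0.2899 0.07  ] [ 0.6012 -0.2625  0.07  ]
yaw 6.2216946961715065 0.5556978977675432
tray [array([0.484, 0.387]), array([0.5002, 0.0871]), array([0.3632, 0.0819]), array([0.3493, 0.3769])]
pan [ 0.4175 -0.2593  0.023 ] scale corners [array([ 0.4964, -0.1868]), array([ 0.496, -0.333]), array([ 0.2955, -0.3272]), array([ 0.2971, -0.1824])]
can lid [0.6528 0.0302 0.157 ] tum rim [0.6027 0.1015 0.185 ] tum foot [0.6173 0.1049 0.07  ]
small top [array([ 0.6439, -0.0146]), array([ 0.6544, -0.0762]), array([ 0.6001, -0.0851]), array([ 0.5841, -0.0171])]
scene pan [ 0.4192 -0.2581  0.023 ]
```

```bash
cat >> h.py <<'E'
from scipy.spatial.transform import Rotation as Ro
def Rdown(yaw):
    y=np.array([np.cos(np.radians(yaw)),np.sin(np.radians(yaw)),0]);x=np.array([0,0,-1.])
    return np.c_[x,y,np.cross(x,y)]
def plan(pts,s=None):
    """pts: list of (x,y,z,yaw): row values from present pose; prints each leg relative to previous leg's end and distance in rows"""
    s=s or r.sense();P=np.array(s['tcp_pos']);R=np.array(s['ee_rot'])
    for i,q in enumerate(pts):
        T=np.array(q[:3]);Rt=Rdown(q[3]);t=R.T@(T-P)/.75;a=Ro.from_matrix(R.T@Rt).as_rotvec()/np.pi
        print(i,'t',np.round(t,4),'a',np.round(a,4),'rows',round(max(np.linalg.norm(T-P)/.0417,np.linalg.norm(a)*180/7.16),1));P,R=T,Rt
E
python3 - <<'E'
from h import *
np.set_printoptions(precision=4,suppress=True)
p=viewer.capture('wrist');print(np.array(p['mount']),p['fx'],p['cx'],p['cy'])
plan([(.33,.44,.33,-133),(.44,.27,.40,-155),(.53,.10,.40,-173.8),(.56,.04,.42,-173.8)])
E
```

```text
[[-0.0004 -0.2704  0.9628 -0.1438]
 [ 1.      0.0004  0.0005  0.0015]
 [-0.0006  0.9628  0.2704 -0.0733]
 [ 0.      0.      0.      1.    ]] 318.0119261827094 255.56931635877234 189.08840665678434
0 t [-0.1179  0.128  -0.2011] a [ 0.1224  0.     -0.    ] rows 4.8
1 t [-0.0933  0.0657 -0.2619] a [0.1222 0.     0.    ] rows 5.1
2 t [ 0.     -0.013  -0.2561] a [0.1044 0.     0.    ] rows 4.6
3 t [-0.0267 -0.0311 -0.0839] a [0. 0. 0.] rows 1.7
```

Request:
{"op": "play_rows", "data": {
  "commands": [
    {"fingers":-1,"tx":-0.118,"ty":0.128,"tz":-0.201,"ax":0.122,"ay":0,"az":0},
    {"fingers":-1,"tx":-0.118,"ty":0.128,"tz":-0.201,"ax":0.122,"ay":0,"az":0},
    {"fingers":-1,"tx":-0.118,"ty":0.128,"tz":-0.201,"ax":0.122,"ay":0,"az":0},
    {"fingers":-1,"tx":-0.118,"ty":0.128,"tz":-0.201,"ax":0.122,"ay":0,"az":0},
    {"fingers":-1,"tx":-0.118,"ty":0.128,"tz":-0.201,"ax":0.122,"ay":0,"az":0}
  ]
}}

```text
time_s: 1.57
tcp_pos: [0.3312, 0.4381, 0.332]
ee_rot: [[0.001, -0.682, -0.732], [0.001, -0.732, 0.682], [-1.0, -0.002, 0.0]]
wrist_force: [0.3, -0.7, -0.3]
gripper_width: 1.003
```

Request:
{"op": "play_rows", "data": {
  "commands": [
    {"fingers":-1,"tx":-0.093,"ty":0.066,"tz":-0.262,"ax":0.122,"ay":0,"az":0},
    {"fingers":-1,"tx":-0.093,"ty":0.066,"tz":-0.262,"ax":0.122,"ay":0,"az":0},
    {"fingers":-1,"tx":-0.093,"ty":0.066,"tz":-0.262,"ax":0.122,"ay":0,"az":0},
    {"fingers":-1,"tx":-0.093,"ty":0.066,"tz":-0.262,"ax":0.122,"ay":0,"az":0},
    {"fingers":-1,"tx":-0.093,"ty":0.066,"tz":-0.262,"ax":0.122,"ay":0,"az":0}
  ]
}}

```text
time_s: 1.98
tcp_pos: [0.4376, 0.2729, 0.3989]
ee_rot: [[0.001, -0.905, -0.424], [0.001, -0.424, 0.905], [-1.0, -0.001, 0.0]]
wrist_force: [0.3, 0.0, -0.0]
gripper_width: 0.999
```

Request:
{"op": "play_rows", "data": {
  "commands": [
    {"fingers":-1,"tx":0,"ty":-0.013,"tz":-0.256,"ax":0.104,"ay":0,"az":0},
    {"fingers":-1,"tx":0,"ty":-0.013,"tz":-0.256,"ax":0.104,"ay":0,"az":0},
    {"fingers":-1,"tx":0,"ty":-0.013,"tz":-0.256,"ax":0.104,"ay":0,"az":0},
    {"fingers":-1,"tx":0,"ty":-0.013,"tz":-0.256,"ax":0.104,"ay":0,"az":0},
    {"fingers":-1,"tx":0,"ty":-0.013,"tz":-0.256,"ax":0.104,"ay":0,"az":0}
  ]
}}

```text
time_s: 2.4
tcp_pos: [0.5284, 0.1019, 0.3981]
ee_rot: [[0.0, -0.994, -0.109], [-0.0, -0.109, 0.994], [-1.0, -0.0, -0.0]]
wrist_force: [-0.1, 1.2, -0.0]
gripper_width: 1.001
```

Request:
{"op": "play_rows", "data": {
  "commands": [
    {"fingers":-1,"tx":-0.027,"ty":-0.031,"tz":-0.084},
    {"fingers":-1,"tx":-0.027,"ty":-0.031,"tz":-0.084},
    {"fingers":-1,"tx":-0.027,"ty":-0.031,"tz":-0.084}
  ]
}}

```text
$.commands[0]: bad value
```

```bash
cat >> h.py <<'E'
def names(p,L,sil=True):
    out={}
    for o in L:
        for d in spotter.silhouettes(o,p)[:2]:
            ys,xs=np.where(d['region']);print(o,round(d['score'],2),np.round(d['uv'],1),'x',xs.min(),xs.max(),'y',ys.min(),ys.max(),len(xs))
            out.setdefault(o,d)
    return out
E
python3 - <<'E'
from h import *
np.set_printoptions(precision=4,suppress=True)
s=r.sense();p=viewer.capture('wrist');save(p,'w1')
print(s['tcp_pos'],s['time_s'],np.degrees(np.arctan2(s['ee_rot'][1][1],s['ee_rot'][0][1])),np.round(s['joints'],1))
names(p,('canister','tumbler','cork_large','cork_small','shelf'))
E
```

```text
[0.5284 0.1019 0.3981] 2.4 -173.74140608310046 [ 28.2   9.5   5.1   0.  -85.6 -22. ]
tumbler 0.58 [185.6 158.3] x 153 220 y 126 191 3337
tumbler 0.48 [165.6  92.5] x 132 203 y 68 118 2561
cork_large 0.83 [205.1  52.7] x 162 218 y 0 66 1167
cork_small 0.66 [182.5  25.8] x 156 210 y 0 52 2526
cork_small 0.57 [307.3 204.5] x 261 356 y 141 301 9967
shelf 0.93 [183.6 131.2] x 112 235 y 0 253 15145
```

View pics/w1.png

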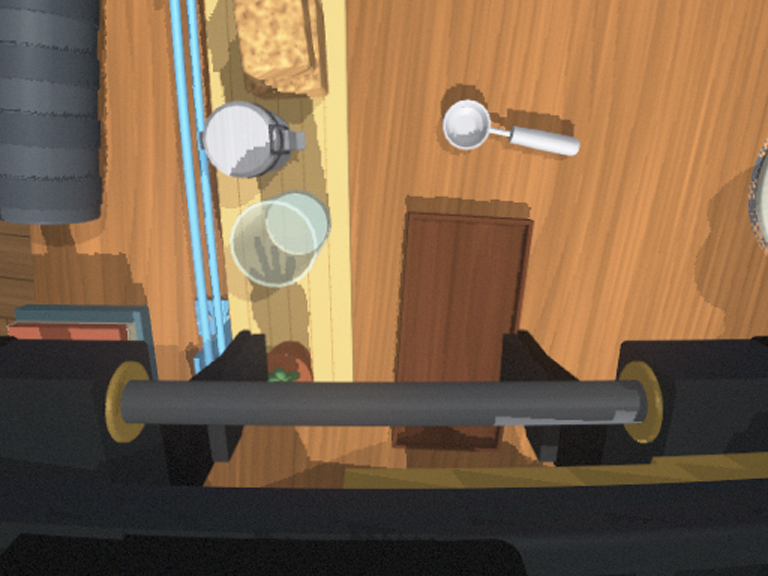

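The view shows the tumbler rim around (275,243), its foot at (297,223), the lid at (240,138) with the lever toward the front, and the cork stack cut off at the top edge. I'll shift over the shelf to see it whole.

Request:
{"op": "play_rows", "data": {
  "commands": [
    {"fingers":-1,"tx":0,"ty":-0.0575,"tz":-0.034,"ax":0,"ay":0,"az":0},
    {"fingers":-1,"tx":0,"ty":-0.115,"tz":-0.068,"ax":0,"ay":0,"az":0},
    {"fingers":-1,"tx":0,"ty":-0.115,"tz":-0.068,"ax":0,"ay":0,"az":0},
    {"fingers":-1,"tx":0,"ty":-0.115,"tz":-0.068,"ax":0,"ay":0,"az":0},
    {"fingers":-1,"tx":0,"ty":-0.115,"tz":-0.068,"ax":0,"ay":0,"az":0}
  ]
}}

```text
time_s: 3.12
tcp_pos: [0.619, 0.065, 0.3968]
ee_rot: [[-0.002, -0.994, -0.112], [-0.0, -0.112, 0.994], [-1.0, 0.002, -0.0]]
wrist_force: [0.0, 0.7, -0.0]
gripper_width: 1.0
```

Run:
```python
from h import *
np.set_printoptions(precision=4,suppress=True)
s=r.sense();p=viewer.capture('wrist');
print(s['tcp_pos'],s['time_s'])
im=cv2.cvtColor(p['image'],cv2.COLOR_RGB2BGR)[0:230,130:390]
cv2.imwrite('pics/w2.png',cv2.resize(im,None,fx=2.6,fy=2.6,interpolation=cv2.INTER_CUBIC))
import pickle;pickle.dump((s,p),open('w2.pkl','wb'))
names(p,('canister','tumbler','cork_large','cork_small','shelf'))
```

```text
[0.619  0.065  0.3968] 3.1167
canister 0.93 [235.7 131.8] x 205 266 y 106 156 2148
tumbler 0.86 [256.6 195.1] x 228 285 y 158 228 3120
cork_large 0.57 [237.1  92.3] x 229 283 y 38 99 841
cork_small 0.69 [258.8  60.5] x 234 284 y 30 91 2740
shelf 0.9 [215.6 111.7] x 178 293 y 0 313 17260
```

View pics/w2.png

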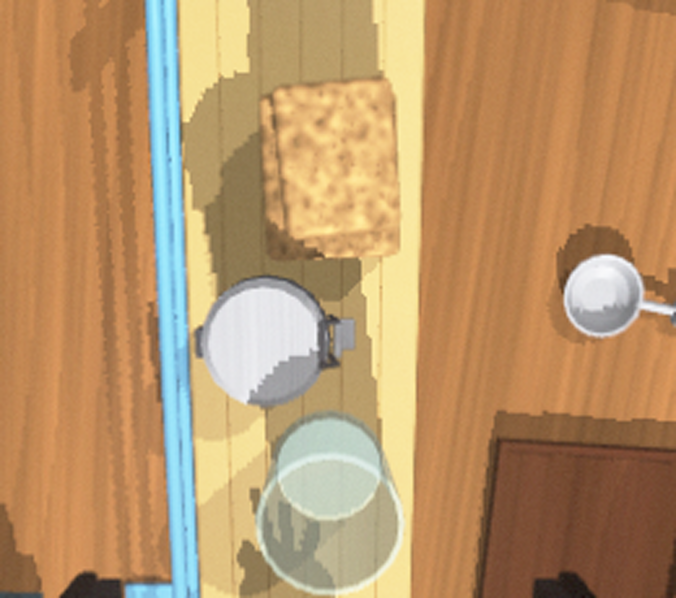

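Run:
```python
from h import *
import pickle
np.set_printoptions(precision=4,suppress=True)
s,p=pickle.load(open('w2.pkl','rb'))
f=lambda u,v,z: onz(p,(u/2.6+130,v/2.6),z,s)
def yaw(a,b): d=(b-a)[:2]; return np.degrees(np.arctan2(d[1],d[0]))
A=[f(*q,.172) for q in((276,88),(386,78),(399,230),(287,238))]
print('small',np.array(A)[:,:2],np.mean(A,0)[:2],[(np.linalg.norm(A[i]-A[i-1]),yaw(A[i],A[i-1])) for i in range(4)])
B=[f(*q,.13) for q in((262,98),(269,258),(398,256))]
print('large',np.array(B)[:,:2],'mid diag',(B[0]+B[2])[:2]/2,[(np.linalg.norm(B[i]-B[i-1]),yaw(B[i],B[i-1])) for i in(1,2)])
sy=[f(425,20,.07),f(411,590,.07)];print('front edge',sy,yaw(*sy))
print('lid',f(264,341,.157),f(201,341,.157),f(327,341,.157),f(264,277,.157),f(264,406,.157))
print('hinge',f(199,342,.15),'lever',f(354,333,.15))
print('rim',f(330,523,.185),'foot',f(330,466,.07),[f(*q,.185)[:2] for q in((257,523),(403,523),(330,453),(330,593))])
def hull(P): return cv2.convexHull(P.astype(np.float32))[:,0]
# canister check in w1? fit cylinder silhouettes with top image
t=viewer.capture('top')
m=spotter.silhouettes('tumbler',t)[0]['region']
m2=spotter.silhouettes('tumbler',p)
```

```text
small [[ 0.6542 -0.077 ]
 [ 0.6095 -0.0861]
 [ 0.5962 -0.0262]
 [ 0.6435 -0.0175]] [ 0.6259 -0.0517] [(np.float64(0.06053813411891183), np.float64(100.21260098390113)), (np.float64(0.045630576548931795), np.float64(11.429765088519213)), (np.float64(0.06132833240378302), np.float64(-77.44965717839328)), (np.float64(0.048122411912894146), np.float64(-169.51340657586505))]
large [[ 0.6634 -0.0797]
 [ 0.6531 -0.0081]
 [ 0.5916 -0.0161]] mid diag [ 0.6275 -0.0479] [(np.float64(0.07227547996869892), np.float64(-81.80830902938249)), (np.float64(0.06199332170530286), np.float64(7.36017898184014))]
front edge [array([ 0.5883, -0.1381,  0.07  ]), array([0.552 , 0.1777, 0.07  ])] 96.55629104474052
lid [0.6501 0.0289 0.157 ] [0.6789 0.0321 0.157 ] [0.6213 0.0257 0.157 ] [0.6528 0.0003 0.157 ] [0.6472 0.059  0.157 ]
hinge [0.6808 0.0334 0.15  ] lever [0.6091 0.0212 0.15  ]
rim [0.6111 0.1037 0.185 ] foot [0.6102 0.1056 0.07  ] [array([0.6439, 0.1075]), array([0.5784, 0.1001]), array([0.6148, 0.0716]), array([0.6073, 0.1376])]
```

Run:
```python
from h import *
s=r.sense();print(s['time_s'],np.round(s['tcp_pos'],4),np.round(s['joint_velocities'],2),np.round(s['joints'],2))
plan([(.611,.104,.32,-173.5),(.611,.104,.148,-173.5),(.611,.104,.30,-173.5),(.515,.22,.30,-173.5),(.419,.333,.30,-173.5),(.419,.333,.086,-173.5)])
```

```text
3.5667 [0.6184 0.0643 0.3984] [-0.35  0.36  0.19  0.   -0.   -0.11] [ 20.83  18.47  17.04  -0.   -88.52 -14.39]
0 t [0.1046 0.004  0.0537] a [-0.0003  0.0001  0.0003] rows 2.1
1 t [0.2293 0.     0.    ] a [0. 0. 0.] rows 4.1
2 t [-0.2027  0.      0.    ] a [0. 0. 0.] rows 3.6
3 t [0.     0.1097 0.1682] a [0. 0. 0.] rows 3.6
4 t [0.     0.1101 0.1642] a [0. 0. 0.] rows 3.6
5 t [0.2853 0.     0.    ] a [0. 0. 0.] rows 5.1
```

Request:
{"op": "play_rows", "data": {
  "commands": [
    {"fingers":-1,"tx":0.052,"ty":0.004,"tz":0.027,"ax":0,"ay":0,"az":0},
    {"fingers":-1,"tx":0.105,"ty":0.004,"tz":0.054,"ax":0,"ay":0,"az":0},
    {"fingers":-1,"tx":0.105,"ty":0.004,"tz":0.054,"ax":0,"ay":0,"az":0},
    {"fingers":-1,"tx":0.105,"ty":0.004,"tz":0.054,"ax":0,"ay":0,"az":0},
    {"fingers":-1,"tx":0.105,"ty":0.004,"tz":0.054,"ax":0,"ay":0,"az":0}
  ]
}}

```text
time_s: 3.98
tcp_pos: [0.6121, 0.1037, 0.3207]
ee_rot: [[0.002, -0.994, -0.112], [-0.001, -0.112, 0.994], [-1.0, -0.002, -0.001]]
wrist_force: [0.1, -0.8, 0.6]
gripper_width: 0.999
```

Run:
```python
from h import *
np.set_printoptions(precision=4,suppress=True)
s=r.sense();p=viewer.capture('wrist')
print(s['tcp_pos'])
im=cv2.cvtColor(p['image'],cv2.COLOR_RGB2BGR)
th=np.linspace(0,2*np.pi,120)
def circ(c,rad,z): return np.c_[c[0]+rad*np.cos(th),c[1]+rad*np.sin(th),0*th+z]
im=cv2.resize(im,None,fx=1.5,fy=1.5)
for P in(circ((.611,.104),.034,.185),circ((.611,.104),.033,.07),circ((.650,.029),.03,.157)):
    cv2.polylines(im,[np.int32(proj(p,P,s)*1.5)],True,(0,0,255),1)
cv2.imwrite('pics/w3.png',im)
plan([(.611,.104,.148,-173.5)])
```

```text
[0.6121 0.1037 0.3207]
0 t [0.2315 0.003  0.0009] a [-0.0005 -0.0001  0.0014] rows 4.2
```

View pics/w3.png

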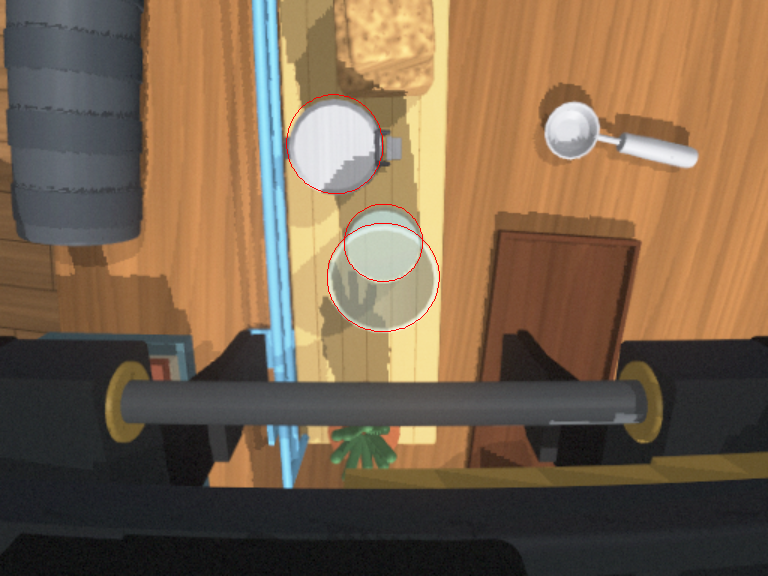

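The projected tumbler circles (about 383,275 and 383,243) and the lid circle fit the picture. I'll go down and grip.

Request:
{"op": "play_rows", "data": {
  "commands": [
    {"fingers":-1,"tx":0.055,"ty":0.0015,"tz":0.0005,"ax":0,"ay":0,"az":0},
    {"fingers":-1,"tx":0.11,"ty":0.0015,"tz":0.0005,"ax":0,"ay":0,"az":0},
    {"fingers":-1,"tx":0.16,"ty":0.0015,"tz":0.0005,"ax":0,"ay":0,"az":0},
    {"fingers":-1,"tx":0.205,"ty":0.0015,"tz":0.0005,"ax":0,"ay":0,"az":0},
    {"fingers":-1,"tx":0.23,"ty":0.0015,"tz":0.0005,"ax":0,"ay":0,"az":0}
  ]
}}

```text
time_s: 4.45
tcp_pos: [0.61, 0.1032, 0.1448]
ee_rot: [[-0.001, -0.994, -0.11], [-0.0, -0.11, 0.994], [-1.0, 0.001, -0.0]]
wrist_force: [-0.8, -0.2, -0.5]
gripper_width: 1.0
```

Request:
{"op": "play_rows", "data": {
  "commands": [
    {"fingers":-1,"tx":0,"ty":0,"tz":0,"ax":0,"ay":0,"az":0},
    {"fingers":0.3,"tx":0,"ty":0,"tz":0,"ax":0,"ay":0,"az":0},
    {"fingers":1,"tx":0,"ty":0,"tz":0,"ax":0,"ay":0,"az":0},
    {"fingers":1,"tx":0,"ty":0,"tz":0,"ax":0,"ay":0,"az":0},
    {"fingers":1,"tx":0,"ty":0,"tz":0,"ax":0,"ay":0,"az":0}
  ]
}}

```text
time_s: 4.87
tcp_pos: [0.6119, 0.1046, 0.1494]
ee_rot: [[0.006, -0.994, -0.112], [0.002, -0.112, 0.994], [-1.0, -0.006, 0.001]]
wrist_force: [1.7, 0.3, 0.7]
gripper_width: 0.788
```

Request:
{"op": "play_rows", "data": {
  "commands": [
    {"fingers":1,"tx":0,"ty":0,"tz":0,"ax":0,"ay":0,"az":0},
    {"fingers":1,"tx":0,"ty":0,"tz":0,"ax":0,"ay":0,"az":0},
    {"fingers":1,"tx":0,"ty":0,"tz":0,"ax":0,"ay":0,"az":0}
  ]
}}

```text
time_s: 5.12
tcp_pos: [0.6119, 0.1046, 0.1493]
ee_rot: [[0.005, -0.994, -0.112], [0.001, -0.112, 0.994], [-1.0, -0.006, 0.0]]
wrist_force: [1.3, -0.4, 6.5]
gripper_width: 0.778
```

Request:
{"op": "play_rows", "data": {
  "commands": [
    {"fingers":1,"tx":-0.03,"ty":0,"tz":0,"ax":0,"ay":0,"az":0},
    {"fingers":1,"tx":-0.07,"ty":0,"tz":0,"ax":0,"ay":0,"az":0},
    {"fingers":1,"tx":-0.11,"ty":0,"tz":0,"ax":0,"ay":0,"az":0},
    {"fingers":1,"tx":-0.15,"ty":0.01,"tz":0.015,"ax":0,"ay":0,"az":0},
    {"fingers":1,"tx":-0.18,"ty":0.03,"tz":0.045,"ax":0,"ay":0,"az":0}
  ]
}}

```text
time_s: 5.53
tcp_pos: [0.5848, 0.134, 0.2833]
ee_rot: [[0.001, -0.994, -0.108], [-0.0, -0.108, 0.994], [-1.0, -0.001, -0.0]]
wrist_force: [-0.0, 0.5, -1.6]
gripper_width: 0.783
```

Request:
{"op": "play_rows", "data": {
  "commands": [
    {"fingers":1,"tx":0,"ty":0.025,"tz":0.0375,"ax":0,"ay":0,"az":0},
    {"fingers":1,"tx":0,"ty":0.05,"tz":0.075,"ax":0,"ay":0,"az":0},
    {"fingers":1,"tx":0,"ty":0.075,"tz":0.1125,"ax":0,"ay":0,"az":0},
    {"fingers":1,"tx":0,"ty":0.1,"tz":0.15,"ax":0,"ay":0,"az":0},
    {"fingers":1,"tx":0,"ty":0.12,"tz":0.18,"ax":0,"ay":0,"az":0}
  ]
}}

```text
time_s: 5.95
tcp_pos: [0.4771, 0.2603, 0.2809]
ee_rot: [[-0.002, -0.994, -0.112], [-0.0, -0.112, 0.994], [-1.0, 0.002, -0.0]]
wrist_force: [-0.0, -0.3, -3.1]
gripper_width: 0.78
```

Request:
{"op": "play_rows", "data": {
  "commands": [
    {"fingers":1,"tx":0.02,"ty":0.025,"tz":0.0375,"ax":0,"ay":0,"az":0},
    {"fingers":1,"tx":0.05,"ty":0.05,"tz":0.075,"ax":0,"ay":0,"az":0},
    {"fingers":1,"tx":0.08,"ty":0.07,"tz":0.105,"ax":0,"ay":0,"az":0},
    {"fingers":1,"tx":0.1,"ty":0.072,"tz":0.107,"ax":0,"ay":0,"az":0},
    {"fingers":1,"tx":0.1,"ty":0.072,"tz":0.107,"ax":0,"ay":0,"az":0}
  ]
}}

```text
time_s: 6.37
tcp_pos: [0.4135, 0.332, 0.2024]
ee_rot: [[-0.007, -0.994, -0.113], [-0.007, -0.113, 0.994], [-1.0, 0.008, -0.006]]
wrist_force: [-0.6, -0.9, -3.9]
gripper_width: 0.777
```

Run:
```python
from h import *
np.set_printoptions(precision=4,suppress=True)
for i in range(3): p=viewer.capture('top')
s=r.sense();print(s['tcp_pos'],s['wrist_force'],s['gripper_width'],s['time_s'])
save(p,'t2')
plan([(.419,.333,.0855,-173.5)])
```

```text
[0.4175 0.3329 0.2073] [ 0.0609 -0.3137 -2.3996] 0.7821460026923517 6.5167
0 t [ 0.1625 -0.0019 -0.0002] a [-0.0006  0.      0.0003] rows 2.9
```

View pics/t2.png

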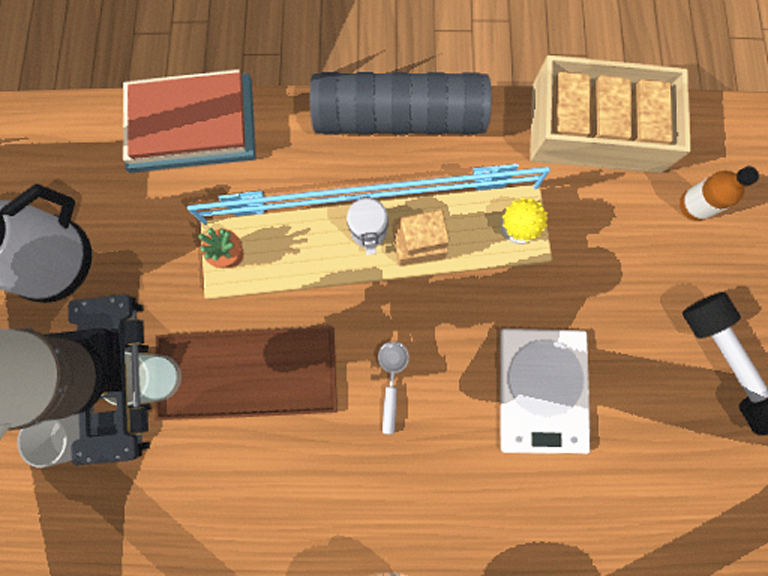

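The glass is held upright above the left end of the tray, with only its mass (-2.4 N) on the wrist. I'll lower it gently.

Request:
{"op": "play_rows", "data": {
  "commands": [
    {"fingers":1,"tx":0.04,"ty":-0.002,"tz":0,"ax":0,"ay":0,"az":0},
    {"fingers":1,"tx":0.08,"ty":-0.002,"tz":0,"ax":0,"ay":0,"az":0},
    {"fingers":1,"tx":0.115,"ty":-0.002,"tz":0,"ax":0,"ay":0,"az":0},
    {"fingers":1,"tx":0.138,"ty":-0.002,"tz":0,"ax":0,"ay":0,"az":0},
    {"fingers":1,"tx":0.148,"ty":-0.002,"tz":0,"ax":0,"ay":0,"az":0}
  ]
}}

```text
time_s: 6.93
tcp_pos: [0.4187, 0.3318, 0.0942]
ee_rot: [[-0.002, -0.994, -0.109], [-0.002, -0.109, 0.994], [-1.0, 0.002, -0.002]]
wrist_force: [-0.8, -0.2, -1.7]
gripper_width: 0.782
```

Request:
{"op": "play_rows", "data": {
  "commands": [
    {"fingers":1,"tx":0.002,"ty":0,"tz":0,"ax":0,"ay":0,"az":0},
    {"fingers":1,"tx":0.004,"ty":0,"tz":0,"ax":0,"ay":0,"az":0},
    {"fingers":1,"tx":0.006,"ty":0,"tz":0,"ax":0,"ay":0,"az":0},
    {"fingers":1,"tx":0.008,"ty":0,"tz":0,"ax":0,"ay":0,"az":0},
    {"fingers":1,"tx":0.01,"ty":0,"tz":0,"ax":0,"ay":0,"az":0}
  ]
}}

```text
time_s: 7.35
tcp_pos: [0.4189, 0.3338, 0.0892]
ee_rot: [[0.002, -0.994, -0.112], [0.002, -0.112, 0.994], [-1.0, -0.002, 0.002]]
wrist_force: [0.1, -0.6, -2.2]
gripper_width: 0.784
```

Request:
{"op": "play_rows", "data": {
  "commands": [
    {"fingers":1,"tx":0.001,"ty":0,"tz":0,"ax":0,"ay":0,"az":0},
    {"fingers":1,"tx":0.001,"ty":0,"tz":0,"ax":0,"ay":0,"az":0},
    {"fingers":1,"tx":0.002,"ty":0,"tz":0,"ax":0,"ay":0,"az":0},
    {"fingers":1,"tx":0.002,"ty":0,"tz":0,"ax":0,"ay":0,"az":0}
  ]
}}

```text
time_s: 7.68
tcp_pos: [0.4184, 0.3332, 0.0866]
ee_rot: [[0.0, -0.994, -0.112], [0.0, -0.112, 0.994], [-1.0, -0.0, 0.0]]
wrist_force: [0.1, 0.6, -2.5]
gripper_width: 0.781
```

Request:
{"op": "play_rows", "data": {
  "commands": [
    {"fingers":1,"tx":0.0007,"ty":0,"tz":0,"ax":0,"ay":0,"az":0},
    {"fingers":1,"tx":0.0014,"ty":0,"tz":0,"ax":0,"ay":0,"az":0},
    {"fingers":1,"tx":0.002,"ty":0,"tz":0,"ax":0,"ay":0,"az":0},
    {"fingers":1,"tx":0.0025,"ty":0,"tz":0,"ax":0,"ay":0,"az":0},
    {"fingers":1,"tx":0.0025,"ty":0,"tz":0,"ax":0,"ay":0,"az":0}
  ]
}}

```text
time_s: 8.1
tcp_pos: [0.4184, 0.3332, 0.0846]
ee_rot: [[-0.0, -0.994, -0.112], [-0.0, -0.112, 0.994], [-1.0, 0.0, -0.0]]
wrist_force: [-0.2, 1.3, -1.9]
gripper_width: 0.777
```

Request:
{"op": "play_rows", "data": {
  "commands": [
    {"fingers":1,"tx":0,"ty":0,"tz":0,"ax":0,"ay":0,"az":0},
    {"fingers":1,"tx":0,"ty":0,"tz":0,"ax":0,"ay":0,"az":0}
  ]
}}

```text
time_s: 8.27
tcp_pos: [0.4184, 0.3332, 0.0847]
ee_rot: [[-0.0, -0.994, -0.111], [0.0, -0.111, 0.994], [-1.0, 0.0, 0.0]]
wrist_force: [-1.1, -0.0, -1.6]
gripper_width: 0.78
```

Request:
{"op": "play_rows", "data": {
  "commands": [
    {"fingers":1,"tx":0.001,"ty":0,"tz":0,"ax":0,"ay":0,"az":0},
    {"fingers":1,"tx":0.001,"ty":0,"tz":0,"ax":0,"ay":0,"az":0}
  ]
}}

```text
time_s: 8.43
tcp_pos: [0.4185, 0.3333, 0.0842]
ee_rot: [[0.0, -0.994, -0.112], [0.0, -0.112, 0.994], [-1.0, -0.0, 0.0]]
wrist_force: [0.4, 0.1, -1.0]
gripper_width: 0.781
```

Request:
{"op": "play_rows", "data": {
  "commands": [
    {"fingers":0.2,"tx":0,"ty":0,"tz":0,"ax":0,"ay":0,"az":0},
    {"fingers":-0.7,"tx":0,"ty":0,"tz":0,"ax":0,"ay":0,"az":0},
    {"fingers":-1,"tx":0,"ty":0,"tz":0,"ax":0,"ay":0,"az":0},
    {"fingers":-1,"tx":0,"ty":0,"tz":0,"ax":0,"ay":0,"az":0},
    {"fingers":-1,"tx":0,"ty":0,"tz":0,"ax":0,"ay":0,"az":0}
  ]
}}

```text
time_s: 8.85
tcp_pos: [0.4186, 0.3334, 0.0842]
ee_rot: [[0.0, -0.994, -0.112], [0.0, -0.112, 0.994], [-1.0, -0.0, 0.0]]
wrist_force: [0.3, 0.5, 0.3]
gripper_width: 0.97
```

Request:
{"op": "play_rows", "data": {
  "commands": [
    {"fingers":-1,"tx":-0.04,"ty":0,"tz":0,"ax":0,"ay":0,"az":0},
    {"fingers":-1,"tx":-0.095,"ty":0,"tz":0,"ax":0,"ay":0,"az":0},
    {"fingers":-1,"tx":-0.15,"ty":0,"tz":0,"ax":0,"ay":0,"az":0},
    {"fingers":-1,"tx":-0.2,"ty":0,"tz":0,"ax":0,"ay":0,"az":0},
    {"fingers":-1,"tx":-0.24,"ty":0,"tz":0,"ax":0,"ay":0,"az":0}
  ]
}}

```text
time_s: 9.27
tcp_pos: [0.4189, 0.3335, 0.2678]
ee_rot: [[0.003, -0.994, -0.112], [0.003, -0.112, 0.994], [-1.0, -0.003, 0.003]]
wrist_force: [-0.3, 0.0, 0.9]
gripper_width: 1.001
```

Run:
```python
from h import *
np.set_printoptions(precision=4,suppress=True)
p=viewer.capture('wrist');p=viewer.capture('top')
s=r.sense();print(s['tcp_pos'],s['gripper_width'],s['time_s'])
d=names(p,['tumbler'])
plan([(.53,.13,.30,-171),(.62,-.03,.30,-169)])
# compare silhouettes of small block fit? try scene view corner measure later
```

```text
[0.4206 0.3353 0.2706] 1.002504279217882 9.3667
tumbler 0.65 [115.8 252.6] x 93 137 y 236 266 1135
tumbler 0.64 [352.8 147.7] x 335 363 y 132 160 641
0 t [-0.0448 -0.1166 -0.2868] a [-0.0144  0.0016  0.0016] rows 5.6
1 t [ 0.     -0.0851 -0.2295] a [-0.0111  0.      0.    ] rows 4.4
```

Request:
{"op": "play_rows", "data": {
  "commands": [
    {"fingers":-1,"tx":-0.045,"ty":-0.117,"tz":-0.287,"ax":-0.0144,"ay":0,"az":0},
    {"fingers":-1,"tx":-0.045,"ty":-0.117,"tz":-0.287,"ax":-0.0144,"ay":0,"az":0},
    {"fingers":-1,"tx":-0.045,"ty":-0.117,"tz":-0.287,"ax":-0.0144,"ay":0,"az":0},
    {"fingers":-1,"tx":-0.045,"ty":-0.117,"tz":-0.287,"ax":-0.0144,"ay":0,"az":0},
    {"fingers":-1,"tx":-0.045,"ty":-0.117,"tz":-0.287,"ax":-0.0144,"ay":0,"az":0}
  ]
}}

```text
time_s: 9.83
tcp_pos: [0.5169, 0.1503, 0.2926]
ee_rot: [[-0.003, -0.988, -0.157], [-0.001, -0.157, 0.988], [-1.0, 0.003, -0.001]]
wrist_force: [0.9, 1.6, 0.3]
gripper_width: 0.997
```

Request:
{"op": "play_rows", "data": {
  "commands": [
    {"fingers":-1,"tx":0,"ty":-0.097,"tz":-0.259,"ax":-0.011,"ay":0,"az":0},
    {"fingers":-1,"tx":0,"ty":-0.097,"tz":-0.259,"ax":-0.011,"ay":0,"az":0},
    {"fingers":-1,"tx":0,"ty":-0.097,"tz":-0.259,"ax":-0.011,"ay":0,"az":0},
    {"fingers":-1,"tx":0,"ty":-0.097,"tz":-0.259,"ax":-0.011,"ay":0,"az":0},
    {"fingers":-1,"tx":0,"ty":-0.097,"tz":-0.259,"ax":-0.011,"ay":0,"az":0}
  ]
}}

```text
time_s: 10.25
tcp_pos: [0.6194, -0.0304, 0.292]
ee_rot: [[-0.003, -0.982, -0.19], [-0.0, -0.19, 0.982], [-1.0, 0.003, 0.0]]
wrist_force: [0.9, 0.6, 0.6]
gripper_width: 1.004
```

Run:
```python
from h import *
import pickle
np.set_printoptions(precision=4,suppress=True)
t=viewer.capture('top');s=r.sense();p=viewer.capture('wrist')
print(s['tcp_pos'],s['time_s'])
pickle.dump((s,p),open('w4.pkl','wb'))
def rect(c,yaw,lx,ly,z):
    R=np.array([[np.cos(yaw),-np.sin(yaw)],[np.sin(yaw),np.cos(yaw)]])
    q=np.array([[-1,-1],[1,-1],[1,1],[-1,1]])*[lx/2,ly/2]
    return np.c_[q@R.T+c,np.full(4,z)]
y=np.radians
im=cv2.resize(cv2.cvtColor(p['image'],cv2.COLOR_RGB2BGR),None,fx=2.5,fy=2.5,interpolation=cv2.INTER_CUBIC)
for P,c in((rect((.626,-.052),y(11),.05,.062,.172),(0,0,255)),(rect((.627,-.050),y(7),.064,.076,.13),(255,0,0)),(rect((.627,-.050),y(7),.064,.076,.07),(0,255,0))):
    cv2.polylines(im,[np.int32(proj(p,P,s)*2.5)],True,c,1)
u=proj(p,[(.626,-.052,.15)],s)[0]*2.5;x0=int(max(0,u[0]-300));y0=int(max(0,u[1]-280))
print(x0,y0);cv2.imwrite('pics/w4.png',im[y0:y0+560,x0:x0+600])
plan([(.626,-.052,.30,-169)])
```

```text
[ 0.622 -0.036  0.291] 10.3
330 137
0 t [-0.0125 -0.0026 -0.0261] a [-0.0023 -0.0002 -0.0015] rows 0.5
```

View pics/w4.png

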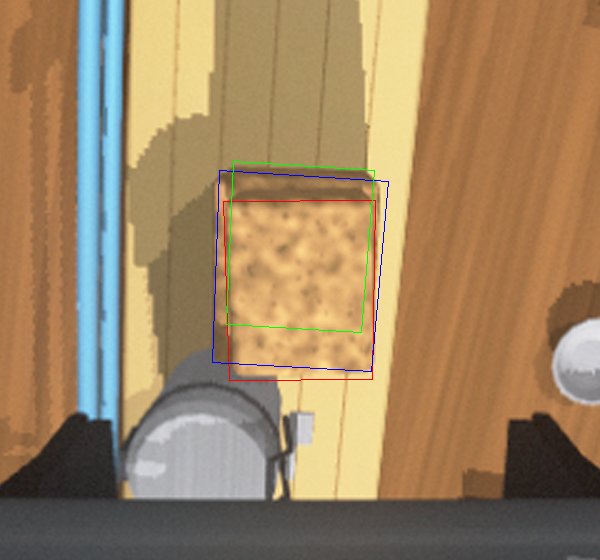

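The red and blue outlines match the small top at (224-374, 200-379) and the large block within 1-2 mm. Next I'll pick the small block.

Request:
{"op": "play_rows", "data": {
  "commands": [
    {"fingers":-1,"tx":0.02,"ty":-0.0026,"tz":-0.026,"ax":-0.002,"ay":0,"az":0},
    {"fingers":-1,"tx":0.06,"ty":-0.0026,"tz":-0.026,"ax":-0.002,"ay":0,"az":0},
    {"fingers":-1,"tx":0.11,"ty":-0.0026,"tz":-0.026,"ax":-0.002,"ay":0,"az":0},
    {"fingers":-1,"tx":0.15,"ty":-0.0026,"tz":-0.026,"ax":-0.002,"ay":0,"az":0},
    {"fingers":-1,"tx":0.175,"ty":-0.0026,"tz":-0.026,"ax":-0.002,"ay":0,"az":0}
  ]
}}

```text
time_s: 10.77
tcp_pos: [0.6218, -0.0471, 0.1571]
ee_rot: [[-0.009, -0.981, -0.196], [0.0, -0.196, 0.981], [-1.0, 0.009, 0.002]]
wrist_force: [0.4, 0.2, -0.1]
gripper_width: 0.999
```

Request:
{"op": "play_rows", "data": {
  "commands": [
    {"fingers":-1,"tx":0,"ty":0,"tz":0,"ax":0,"ay":0,"az":0},
    {"fingers":-1,"tx":0,"ty":0,"tz":0,"ax":0,"ay":0,"az":0},
    {"fingers":-1,"tx":0,"ty":0,"tz":0,"ax":0,"ay":0,"az":0}
  ]
}}

```text
time_s: 11.02
tcp_pos: [0.6257, -0.0469, 0.1637]
ee_rot: [[0.002, -0.98, -0.197], [-0.0, -0.197, 0.98], [-1.0, -0.002, -0.001]]
wrist_force: [0.2, -0.3, -0.0]
gripper_width: 1.003
```

Request:
{"op": "play_rows", "data": {
  "commands": [
    {"fingers":-1,"tx":0.006,"ty":0.0015,"tz":-0.006,"ax":0,"ay":0,"az":0},
    {"fingers":-1,"tx":0.006,"ty":0.0015,"tz":-0.006,"ax":0,"ay":0,"az":0},
    {"fingers":-0.2,"tx":0.006,"ty":0.0015,"tz":-0.006,"ax":0,"ay":0,"az":0},
    {"fingers":1,"tx":0.006,"ty":0.0015,"tz":-0.006,"ax":0,"ay":0,"az":0},
    {"fingers":1,"tx":0.006,"ty":0.0015,"tz":-0.006,"ax":0,"ay":0,"az":0}
  ]
}}

```text
time_s: 11.43
tcp_pos: [0.6249, -0.0518, 0.1588]
ee_rot: [[0.001, -0.981, -0.196], [0.0, -0.196, 0.981], [-1.0, -0.001, -0.0]]
wrist_force: [0.1, -0.5, 0.1]
gripper_width: 0.85
```

Request:
{"op": "play_rows", "data": {
  "commands": [
    {"fingers":1,"tx":0,"ty":0,"tz":0,"ax":0,"ay":0,"az":0},
    {"fingers":1,"tx":0,"ty":0,"tz":0,"ax":0,"ay":0,"az":0},
    {"fingers":1,"tx":0,"ty":0,"tz":0,"ax":0,"ay":0,"az":0},
    {"fingers":1,"tx":0,"ty":0,"tz":0,"ax":0,"ay":0,"az":0}
  ]
}}

```text
time_s: 11.77
tcp_pos: [0.6248, -0.0517, 0.1582]
ee_rot: [[0.0, -0.98, -0.197], [-0.0, -0.197, 0.98], [-1.0, -0.0, -0.0]]
wrist_force: [0.9, -1.2, -0.3]
gripper_width: 0.568
```

Request:
{"op": "play_rows", "data": {
  "commands": [
    {"fingers":1,"tx":-0.03,"ty":0,"tz":0,"ax":0,"ay":0,"az":0},
    {"fingers":1,"tx":-0.08,"ty":0,"tz":0,"ax":0,"ay":0,"az":0},
    {"fingers":1,"tx":-0.125,"ty":0.01,"tz":0.023,"ax":0,"ay":0,"az":0},
    {"fingers":1,"tx":-0.145,"ty":0.03,"tz":0.069,"ax":0,"ay":0,"az":0},
    {"fingers":1,"tx":-0.15,"ty":0.05,"tz":0.115,"ax":0,"ay":0,"az":0}
  ]
}}

```text
time_s: 12.18
tcp_pos: [0.5724, 0.0258, 0.2746]
ee_rot: [[0.007, -0.981, -0.194], [0.001, -0.194, 0.981], [-1.0, -0.008, -0.0]]
wrist_force: [0.4, 0.9, -0.3]
gripper_width: 0.569
```

Request:
{"op": "play_rows", "data": {
  "commands": [
    {"fingers":1,"tx":0,"ty":0.02,"tz":0.046,"ax":0,"ay":0,"az":0},
    {"fingers":1,"tx":0,"ty":0.04,"tz":0.092,"ax":0,"ay":0,"az":0},
    {"fingers":1,"tx":0,"ty":0.06,"tz":0.138,"ax":0,"ay":0,"az":0},
    {"fingers":1,"tx":0,"ty":0.08,"tz":0.184,"ax":0,"ay":0,"az":0},
    {"fingers":1,"tx":0,"ty":0.1,"tz":0.23,"ax":0,"ay":0,"az":0}
  ]
}}

```text
time_s: 12.6
tcp_pos: [0.4621, 0.181, 0.2708]
ee_rot: [[0.0, -0.981, -0.196], [0.0, -0.196, 0.981], [-1.0, -0.0, 0.0]]
wrist_force: [-0.3, 0.4, -0.2]
gripper_width: 0.572
```

Request:
{"op": "play_rows", "data": {
  "commands": [
    {"fingers":1,"tx":0.03,"ty":0.015,"tz":0.035,"ax":0,"ay":0,"az":0},
    {"fingers":1,"tx":0.08,"ty":0.03,"tz":0.07,"ax":0,"ay":0,"az":0},
    {"fingers":1,"tx":0.13,"ty":0.037,"tz":0.084,"ax":0,"ay":0,"az":0},
    {"fingers":1,"tx":0.17,"ty":0.037,"tz":0.084,"ax":0,"ay":0,"az":0},
    {"fingers":1,"tx":0.19,"ty":0.037,"tz":0.084,"ax":0,"ay":0,"az":0}
  ]
}}

```text
time_s: 13.02
tcp_pos: [0.4211, 0.2352, 0.1243]
ee_rot: [[-0.005, -0.98, -0.198], [-0.004, -0.198, 0.98], [-1.0, 0.006, -0.003]]
wrist_force: [-0.8, -0.0, -0.2]
gripper_width: 0.569
```

Request:
{"op": "play_rows", "data": {
  "commands": [
    {"fingers":1,"tx":0,"ty":0,"tz":0,"ax":0,"ay":0,"az":0},
    {"fingers":1,"tx":0,"ty":0,"tz":0,"ax":0,"ay":0,"az":0},
    {"fingers":1,"tx":0,"ty":0,"tz":0,"ax":0,"ay":0,"az":0}
  ]
}}

```text
time_s: 13.27
tcp_pos: [0.425, 0.2369, 0.1295]
ee_rot: [[0.002, -0.98, -0.197], [0.002, -0.197, 0.98], [-1.0, -0.003, 0.001]]
wrist_force: [0.1, -0.4, 0.8]
gripper_width: 0.575
```

Request:
{"op": "play_rows", "data": {
  "commands": [
    {"fingers":1,"tx":0.035,"ty":0,"tz":0,"ax":0,"ay":0,"az":0},
    {"fingers":1,"tx":0.075,"ty":0,"tz":0,"ax":0,"ay":0,"az":0},
    {"fingers":1,"tx":0.105,"ty":0,"tz":0,"ax":0,"ay":0,"az":0},
    {"fingers":1,"tx":0.12,"ty":0,"tz":0,"ax":0,"ay":0,"az":0},
    {"fingers":1,"tx":0.12,"ty":0,"tz":0,"ax":0,"ay":0,"az":0}
  ]
}}

```text
time_s: 13.68
tcp_pos: [0.4239, 0.2357, 0.0374]
ee_rot: [[-0.001, -0.981, -0.196], [-0.001, -0.196, 0.981], [-1.0, 0.002, -0.001]]
wrist_force: [-0.7, 0.4, 0.2]
gripper_width: 0.57
```

Request:
{"op": "play_rows", "data": {
  "commands": [
    {"fingers":1,"tx":0.002,"ty":0,"tz":0,"ax":0,"ay":0,"az":0},
    {"fingers":1,"tx":0.004,"ty":0,"tz":0,"ax":0,"ay":0,"az":0},
    {"fingers":1,"tx":0.006,"ty":0,"tz":0,"ax":0,"ay":0,"az":0},
    {"fingers":1,"tx":0.006,"ty":0,"tz":0,"ax":0,"ay":0,"az":0}
  ]
}}

```text
time_s: 14.02
tcp_pos: [0.4245, 0.2367, 0.0346]
ee_rot: [[0.002, -0.981, -0.196], [0.002, -0.196, 0.981], [-1.0, -0.002, 0.001]]
wrist_force: [-0.5, -0.6, 0.1]
gripper_width: 0.57
```

Request:
{"op": "play_rows", "data": {
  "commands": [
    {"fingers":1,"tx":0.001,"ty":0,"tz":0,"ax":0,"ay":0,"az":0},
    {"fingers":1,"tx":0.002,"ty":0,"tz":0,"ax":0,"ay":0,"az":0},
    {"fingers":-1,"tx":0.002,"ty":0,"tz":0,"ax":0,"ay":0,"az":0},
    {"fingers":-1,"tx":0.002,"ty":0,"tz":0,"ax":0,"ay":0,"az":0},
    {"fingers":-1,"tx":0.002,"ty":0,"tz":0,"ax":0,"ay":0,"az":0}
  ]
}}

```text
time_s: 14.43
tcp_pos: [0.424, 0.2362, 0.0322]
ee_rot: [[0.0, -0.981, -0.196], [0.0, -0.196, 0.981], [-1.0, -0.0, 0.0]]
wrist_force: [0.0, 0.2, 1.5]
gripper_width: 0.717
```

Request:
{"op": "play_rows", "data": {
  "commands": [
    {"fingers":-1,"tx":0,"ty":0,"tz":0,"ax":0,"ay":0,"az":0},
    {"fingers":-1,"tx":-0.04,"ty":0,"tz":0,"ax":0,"ay":0,"az":0},
    {"fingers":-1,"tx":-0.095,"ty":0,"tz":0,"ax":0,"ay":0,"az":0},
    {"fingers":-1,"tx":-0.15,"ty":0,"tz":0,"ax":0,"ay":0,"az":0},
    {"fingers":-1,"tx":-0.2,"ty":0,"tz":0,"ax":0,"ay":0,"az":0}
  ]
}}

```text
time_s: 14.85
tcp_pos: [0.4239, 0.236, 0.1843]
ee_rot: [[0.0, -0.98, -0.197], [-0.0, -0.197, 0.98], [-1.0, -0.0, -0.0]]
wrist_force: [1.8, 1.0, 0.3]
gripper_width: 0.986
```

Request:
{"op": "play_rows", "data": {
  "commands": [
    {"fingers":-1,"tx":-0.05,"ty":0,"tz":0,"ax":0,"ay":0,"az":0},
    {"fingers":-1,"tx":-0.1,"ty":-0.02,"tz":-0.045,"ax":0,"ay":0,"az":0},
    {"fingers":-1,"tx":-0.11,"ty":-0.04,"tz":-0.09,"ax":0,"ay":0,"az":0},
    {"fingers":-1,"tx":-0.11,"ty":-0.06,"tz":-0.136,"ax":0.01,"ay":0,"az":0},
    {"fingers":-1,"tx":-0.11,"ty":-0.08,"tz":-0.181,"ax":0.021,"ay":0,"az":0}
  ]
}}

```text
time_s: 15.27
tcp_pos: [0.5106, 0.1138, 0.2666]
ee_rot: [[0.003, -0.991, -0.131], [0.002, -0.131, 0.991], [-1.0, -0.004, 0.001]]
wrist_force: [0.2, -0.1, -1.3]
gripper_width: 1.0
```

Run:
```python
from h import *
s=r.sense();print(s['tcp_pos'],s['time_s']);plan([(.622,-.035,.27,-172.5)])
```

```text
[0.51059484 0.11375316 0.26658761] 15.2667
0 t [-0.0044 -0.1213 -0.2161] a [0.0002 0.0005 0.0012] rows 4.5
```

Request:
{"op": "play_rows", "data": {
  "commands": [
    {"fingers":-1,"tx":0,"ty":-0.027,"tz":-0.048,"ax":0,"ay":0,"az":0},
    {"fingers":-1,"tx":0,"ty":-0.054,"tz":-0.096,"ax":0,"ay":0,"az":0},
    {"fingers":-1,"tx":0,"ty":-0.081,"tz":-0.144,"ax":0,"ay":0,"az":0},
    {"fingers":-1,"tx":0,"ty":-0.108,"tz":-0.192,"ax":0,"ay":0,"az":0},
    {"fingers":-1,"tx":0,"ty":-0.121,"tz":-0.216,"ax":0,"ay":0,"az":0}
  ]
}}

```text
time_s: 15.68
tcp_pos: [0.6224, -0.0374, 0.2636]
ee_rot: [[-0.001, -0.992, -0.128], [-0.001, -0.128, 0.992], [-1.0, 0.001, -0.001]]
wrist_force: [0.8, 0.1, -0.3]
gripper_width: 1.0
```

```bash
cat >> h.py <<'E'
def rect(c,yaw,lx,ly,z):
    yaw=np.radians(yaw)
    R=np.array([[np.cos(yaw),-np.sin(yaw)],[np.sin(yaw),np.cos(yaw)]])
    q=np.array([[-1,-1],[1,-1],[1,1],[-1,1]])*[lx/2,ly/2]
    return np.c_[q@R.T+c,np.full(4,z)]
E
python3 - <<'E'
from h import *
import pickle
np.set_printoptions(precision=4,suppress=True)
t=viewer.capture('top');t=viewer.capture('top');s=r.sense();p=viewer.capture('wrist')
print(s['tcp_pos'],s['time_s'])
im=cv2.resize(cv2.cvtColor(p['image'],cv2.COLOR_RGB2BGR),None,fx=2.5,fy=2.5,interpolation=cv2.INTER_CUBIC)
for P,c in((rect((.627,-.050),7.5,.064,.076,.13),(255,0,0)),(rect((.627,-.050),7.5,.064,.076,.07),(0,255,0))):
    cv2.polylines(im,[np.int32(proj(p,P,s)*2.5)],True,c,1)
u=proj(p,[(.626,-.052,.13)],s)[0]*2.5;x0=int(max(0,u[0]-200));y0=int(max(0,u[1]-200))
ti=cv2.cvtColor(t['image'],cv2.COLOR_RGB2BGR)[200:300,70:250]
out=np.zeros((560,800,3),np.uint8);out[:400,:400]=im[y0:y0+400,x0:x0+400];out[:222,400:800]=cv2.resize(ti,(400,222),interpolation=cv2.INTER_CUBIC)
cv2.imwrite('pics/w5.png',out[:410]);print(x0,y0)
plan([(.627,-.050,.115,-172.5)])
pickle.dump((s,p),open('w5.pkl','wb'))
E
```

```text
[ 0.6219 -0.0368  0.263 ] 15.7833
428 223
0 t [ 0.1977 -0.006  -0.0204] a [-0.0007  0.0001 -0.0007] rows 3.6
```

View pics/w5.png

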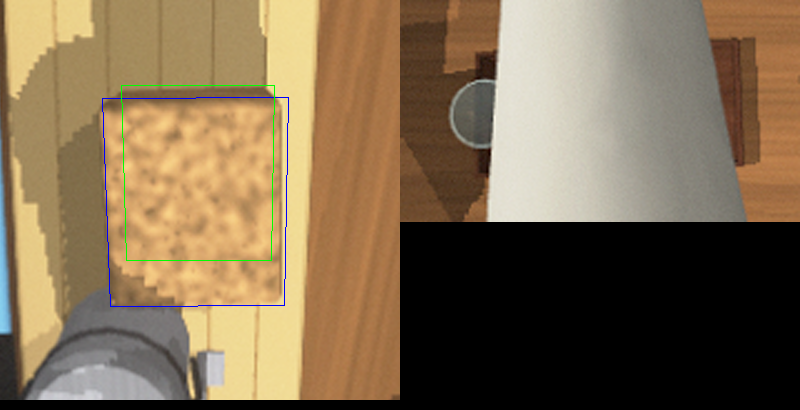

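The block outline fits within about 1-2 mm. In the top crop the tumbler stands at the left tray end. I'll descend on the large block.

Request:
{"op": "play_rows", "data": {
  "commands": [
    {"fingers":-1,"tx":0.03,"ty":-0.006,"tz":-0.018,"ax":0,"ay":0,"az":0},
    {"fingers":-1,"tx":0.08,"ty":-0.006,"tz":-0.018,"ax":0,"ay":0,"az":0},
    {"fingers":-1,"tx":0.13,"ty":-0.006,"tz":-0.018,"ax":0,"ay":0,"az":0},
    {"fingers":-1,"tx":0.17,"ty":-0.006,"tz":-0.018,"ax":0,"ay":0,"az":0},
    {"fingers":-1,"tx":0.192,"ty":-0.006,"tz":-0.018,"ax":0,"ay":0,"az":0}
  ]
}}

```text
time_s: 16.25
tcp_pos: [0.6237, -0.0455, 0.1165]
ee_rot: [[-0.007, -0.991, -0.132], [0.0, -0.132, 0.991], [-1.0, 0.007, 0.001]]
wrist_force: [0.4, 0.2, -0.3]
gripper_width: 0.997
```

Request:
{"op": "play_rows", "data": {
  "commands": [
    {"fingers":-1,"tx":0.003,"ty":0,"tz":-0.001,"ax":0,"ay":0,"az":0},
    {"fingers":-1,"tx":0.003,"ty":0,"tz":-0.001,"ax":0,"ay":0,"az":0},
    {"fingers":-1,"tx":0.003,"ty":0,"tz":-0.001,"ax":0,"ay":0,"az":0}
  ]
}}

```text
time_s: 16.5
tcp_pos: [0.6279, -0.0466, 0.1201]
ee_rot: [[0.003, -0.991, -0.133], [-0.0, -0.133, 0.991], [-1.0, -0.003, -0.0]]
wrist_force: [0.7, 0.1, 1.0]
gripper_width: 1.0
```

Request:
{"op": "play_rows", "data": {
  "commands": [
    {"fingers":-1,"tx":0.004,"ty":0,"tz":-0.004,"ax":0,"ay":0,"az":0},
    {"fingers":-1,"tx":0.004,"ty":0,"tz":-0.004,"ax":0,"ay":0,"az":0},
    {"fingers":0,"tx":0.004,"ty":0,"tz":-0.004,"ax":0,"ay":0,"az":0},
    {"fingers":1,"tx":0.004,"ty":0,"tz":-0.004,"ax":0,"ay":0,"az":0},
    {"fingers":1,"tx":0.004,"ty":0,"tz":-0.004,"ax":0,"ay":0,"az":0}
  ]
}}

```text
time_s: 16.92
tcp_pos: [0.6276, -0.0504, 0.116]
ee_rot: [[0.001, -0.991, -0.131], [0.0, -0.131, 0.991], [-1.0, -0.001, 0.0]]
wrist_force: [-0.2, 0.2, -0.1]
gripper_width: 0.855
```

Request:
{"op": "play_rows", "data": {
  "commands": [
    {"fingers":1,"tx":0,"ty":0,"tz":0,"ax":0,"ay":0,"az":0},
    {"fingers":1,"tx":0,"ty":0,"tz":0,"ax":0,"ay":0,"az":0},
    {"fingers":1,"tx":0,"ty":0,"tz":0,"ax":0,"ay":0,"az":0}
  ]
}}

```text
time_s: 17.17
tcp_pos: [0.6278, -0.0503, 0.1158]
ee_rot: [[0.001, -0.991, -0.132], [-0.0, -0.132, 0.991], [-1.0, -0.001, -0.0]]
wrist_force: [0.5, -0.4, 1.3]
gripper_width: 0.731
```

Request:
{"op": "play_rows", "data": {
  "commands": [
    {"fingers":1,"tx":0,"ty":0,"tz":0,"ax":0,"ay":0,"az":0}
  ]
}}

```text
time_s: 17.25
tcp_pos: [0.6278, -0.0503, 0.1158]
ee_rot: [[0.001, -0.991, -0.132], [-0.0, -0.132, 0.991], [-1.0, -0.001, -0.0]]
wrist_force: [0.7, -0.9, 1.1]
gripper_width: 0.736
```

Request:
{"op": "play_rows", "data": {
  "commands": [
    {"fingers":1,"tx":-0.03,"ty":0,"tz":0,"ax":0,"ay":0,"az":0},
    {"fingers":1,"tx":-0.08,"ty":0,"tz":0,"ax":0,"ay":0,"az":0},
    {"fingers":1,"tx":-0.13,"ty":0,"tz":0,"ax":0,"ay":0,"az":0},
    {"fingers":1,"tx":-0.165,"ty":0.02,"tz":0.025,"ax":0,"ay":0,"az":0},
    {"fingers":1,"tx":-0.175,"ty":0.05,"tz":0.062,"ax":0,"ay":0,"az":0}
  ]
}}

```text
time_s: 17.67
tcp_pos: [0.5872, -0.0099, 0.2513]
ee_rot: [[0.009, -0.992, -0.129], [0.0, -0.129, 0.992], [-1.0, -0.009, -0.001]]
wrist_force: [0.6, 1.4, -0.6]
gripper_width: 0.736
```

Request:
{"op": "play_rows", "data": {
  "commands": [
    {"fingers":1,"tx":0,"ty":0.034,"tz":0.043,"ax":0,"ay":0,"az":0},
    {"fingers":1,"tx":0,"ty":0.068,"tz":0.085,"ax":0,"ay":0,"az":0},
    {"fingers":1,"tx":0,"ty":0.102,"tz":0.128,"ax":0,"ay":0,"az":0},
    {"fingers":1,"tx":0,"ty":0.136,"tz":0.17,"ax":0,"ay":0,"az":0},
    {"fingers":1,"tx":0.02,"ty":0.165,"tz":0.206,"ax":0,"ay":0,"az":0}
  ]
}}

```text
time_s: 18.08
tcp_pos: [0.4406, 0.1294, 0.2338]
ee_rot: [[0.005, -0.991, -0.132], [0.003, -0.132, 0.991], [-1.0, -0.005, 0.002]]
wrist_force: [1.2, 0.4, -0.2]
gripper_width: 0.731
```

Request:
{"op": "play_rows", "data": {
  "commands": [
    {"fingers":1,"tx":0.04,"ty":0.012,"tz":0.016,"ax":0,"ay":0,"az":0},
    {"fingers":1,"tx":0.085,"ty":0.014,"tz":0.018,"ax":0,"ay":0,"az":0},
    {"fingers":1,"tx":0.13,"ty":0.014,"tz":0.018,"ax":0,"ay":0,"az":0},
    {"fingers":1,"tx":0.16,"ty":0.014,"tz":0.018,"ax":0,"ay":0,"az":0},
    {"fingers":1,"tx":0.18,"ty":0.014,"tz":0.018,"ax":0,"ay":0,"az":0}
  ]
}}

```text
time_s: 18.5
tcp_pos: [0.4271, 0.1388, 0.0941]
ee_rot: [[-0.004, -0.991, -0.132], [-0.003, -0.132, 0.991], [-1.0, 0.004, -0.002]]
wrist_force: [1.6, -0.1, -0.5]
gripper_width: 0.733
```

Request:
{"op": "play_rows", "data": {
  "commands": [
    {"fingers":1,"tx":0,"ty":0,"tz":0,"ax":0,"ay":0,"az":0},
    {"fingers":1,"tx":0,"ty":0,"tz":0,"ax":0,"ay":0,"az":0},
    {"fingers":1,"tx":0,"ty":0,"tz":0,"ax":0,"ay":0,"az":0}
  ]
}}

```text
time_s: 18.75
tcp_pos: [0.4297, 0.1402, 0.0976]
ee_rot: [[0.002, -0.991, -0.132], [0.001, -0.132, 0.991], [-1.0, -0.002, 0.001]]
wrist_force: [-0.3, 0.3, -0.1]
gripper_width: 0.733
```

Request:
{"op": "play_rows", "data": {
  "commands": [
    {"fingers":1,"tx":0.025,"ty":0,"tz":0,"ax":0,"ay":0,"az":0},
    {"fingers":1,"tx":0.045,"ty":0,"tz":0,"ax":0,"ay":0,"az":0},
    {"fingers":1,"tx":0.055,"ty":0,"tz":0,"ax":0,"ay":0,"az":0},
    {"fingers":1,"tx":0.06,"ty":0,"tz":0,"ax":0,"ay":0,"az":0},
    {"fingers":1,"tx":0.063,"ty":0,"tz":0,"ax":0,"ay":0,"az":0}
  ]
}}

```text
time_s: 19.17
tcp_pos: [0.4294, 0.1399, 0.0506]
ee_rot: [[0.0, -0.991, -0.132], [-0.0, -0.132, 0.991], [-1.0, -0.0, -0.0]]
wrist_force: [-9.9, 1.0, 26.6]
gripper_width: 0.731
```

Request:
{"op": "play_rows", "data": {
  "commands": [
    {"fingers":1,"tx":0,"ty":0,"tz":0,"ax":0,"ay":0,"az":0},
    {"fingers":-1,"tx":0.0005,"ty":0,"tz":0,"ax":0,"ay":0,"az":0},
    {"fingers":-1,"tx":0.0005,"ty":0,"tz":0,"ax":0,"ay":0,"az":0},
    {"fingers":-1,"tx":0.0005,"ty":0,"tz":0,"ax":0,"ay":0,"az":0},
    {"fingers":-1,"tx":0.0005,"ty":0,"tz":0,"ax":0,"ay":0,"az":0}
  ]
}}

```text
time_s: 19.58
tcp_pos: [0.4292, 0.1399, 0.0493]
ee_rot: [[0.001, -0.991, -0.131], [0.0, -0.131, 0.991], [-1.0, -0.001, 0.0]]
wrist_force: [0.1, -0.4, -0.3]
gripper_width: 0.938
```

Request:
{"op": "play_rows", "data": {
  "commands": [
    {"fingers":-1,"tx":-0.04,"ty":0,"tz":0,"ax":0,"ay":0,"az":0},
    {"fingers":-1,"tx":-0.095,"ty":0,"tz":0,"ax":0,"ay":0,"az":0},
    {"fingers":-1,"tx":-0.15,"ty":0,"tz":0,"ax":0,"ay":0,"az":0},
    {"fingers":-1,"tx":-0.2,"ty":0,"tz":0,"ax":0.03,"ay":0,"az":0},
    {"fingers":-1,"tx":-0.25,"ty":0,"tz":0,"ax":0.07,"ay":0,"az":0}
  ]
}}

```text
time_s: 20.0
tcp_pos: [0.4287, 0.1395, 0.2389]
ee_rot: [[0.001, -0.996, 0.092], [0.001, 0.092, 0.996], [-1.0, -0.001, 0.001]]
wrist_force: [0.6, 1.4, -0.3]
gripper_width: 0.995
```

Run:
```python
from h import *
s=r.sense();print(s['tcp_pos'],s['time_s'],np.round(s['joints'],1));plan([(.51,.09,.28,140),(.59,.05,.28,98),(.65,.029,.28,98)])
p=viewer.capture('top')
names(p,['tumbler','cork_small','cork_large'])
```

```text
[0.42865363 0.13948675 0.23885885] 20.0 [ 38.8   4.9 -23.    0.  -62.1 -44.1]
0 t [-0.0548 -0.1141 -0.0557] a [0.1928 0.0003 0.0002] rows 4.8
1 t [ 0.     -0.116   0.0277] a [0.2333 0.     0.    ] rows 5.9
2 t [ 0.     -0.0389  0.0753] a [0. 0. 0.] rows 1.5
cork_small 0.21 [213.3 256.5] x 195 224 y 219 275 931
cork_large 0.56 [202.9 245.6] x 196 216 y 232 258 470
```

Request:
{"op": "play_rows", "data": {
  "commands": [
    {"fingers":-1,"tx":-0.055,"ty":-0.114,"tz":-0.056,"ax":0.193,"ay":0,"az":0},
    {"fingers":-1,"tx":-0.055,"ty":-0.114,"tz":-0.056,"ax":0.193,"ay":0,"az":0},
    {"fingers":-1,"tx":-0.055,"ty":-0.114,"tz":-0.056,"ax":0.193,"ay":0,"az":0},
    {"fingers":-1,"tx":-0.055,"ty":-0.114,"tz":-0.056,"ax":0.193,"ay":0,"az":0},
    {"fingers":-1,"tx":-0.055,"ty":-0.114,"tz":-0.056,"ax":0.193,"ay":0,"az":0}
  ]
}}

```text
time_s: 20.62
tcp_pos: [0.5109, 0.0895, 0.2756]
ee_rot: [[-0.004, -0.764, 0.645], [-0.001, 0.645, 0.764], [-1.0, 0.002, -0.003]]
wrist_force: [0.2, 0.4, -0.3]
gripper_width: 1.0
```

Request:
{"op": "play_rows", "data": {
  "commands": [
    {"fingers":-1,"tx":0,"ty":-0.04,"tz":0.01,"ax":0.233,"ay":0,"az":0},
    {"fingers":-1,"tx":0,"ty":-0.08,"tz":0.02,"ax":0.233,"ay":0,"az":0},
    {"fingers":-1,"tx":0,"ty":-0.11,"tz":0.025,"ax":0.233,"ay":0,"az":0},
    {"fingers":-1,"tx":0,"ty":-0.116,"tz":0.028,"ax":0.233,"ay":0,"az":0},
    {"fingers":-1,"tx":0,"ty":-0.116,"tz":0.028,"ax":0.233,"ay":0,"az":0}
  ]
}}

```text
time_s: 21.03
tcp_pos: [0.5914, 0.0499, 0.2742]
ee_rot: [[-0.005, -0.242, 0.97], [-0.002, 0.97, 0.242], [-1.0, -0.0, -0.006]]
wrist_force: [0.2, 0.7, 0.5]
gripper_width: 1.003
```

Run:
```python
from h import *
s=r.sense();print(s['tcp_pos'],s['time_s'],np.round(s['joints'],1));plan([(.60,.029,.30,98)])
```

```text
[0.59142578 0.04993008 0.27416223] 21.0333 [ 20.4  18.   -0.9  -0.  -71.5 -96.4]
0 t [-0.0345 -0.0299  0.0041] a [ 0.0334 -0.0018  0.0002] rows 0.8
```

Request:
{"op": "play_rows", "data": {
  "commands": [
    {"fingers":-1,"tx":-0.034,"ty":-0.03,"tz":0.004,"ax":0.033,"ay":0,"az":0},
    {"fingers":-1,"tx":-0.034,"ty":-0.03,"tz":0.004,"ax":0.033,"ay":0,"az":0},
    {"fingers":-1,"tx":-0.034,"ty":-0.03,"tz":0.004,"ax":0.033,"ay":0,"az":0},
    {"fingers":-1,"tx":-0.034,"ty":-0.03,"tz":0.004,"ax":0.033,"ay":0,"az":0}
  ]
}}

```text
time_s: 21.37
tcp_pos: [0.5987, 0.0299, 0.3013]
ee_rot: [[-0.003, -0.148, 0.989], [-0.0, 0.989, 0.148], [-1.0, 0.0, -0.003]]
wrist_force: [-0.6, -0.5, -0.0]
gripper_width: 0.999
```

Run:
```python
from h import *
t=viewer.capture('top');s=r.sense();p=viewer.capture('wrist')
print(s['tcp_pos'],s['time_s'])
im=cv2.resize(cv2.cvtColor(p['image'],cv2.COLOR_RGB2BGR),None,fx=1.5,fy=1.5,interpolation=cv2.INTER_CUBIC)
th=np.linspace(0,2*np.pi,120)
def circ(c,rad,z): return np.c_[c[0]+rad*np.cos(th),c[1]+rad*np.sin(th),0*th+z]
for P in(circ((.65,.029),.03,.157),circ((.65,.029),.029,.07)):
    cv2.polylines(im,[np.int32(proj(p,P,s)*1.5)],True,(0,0,255),1)
cv2.imwrite('pics/w6.png',im)
plan([(.65,.029,.26,98),(.65,.029,.122,98)])
```

```text
[0.59854016 0.0300682  0.30131585] 21.4167
0 t [ 0.0552 -0.0118  0.0678] a [ 0.0031 -0.001  -0.    ] rows 1.6
1 t [0.184 0.    0.   ] a [0. 0. 0.] rows 3.3
```

View pics/w6.png

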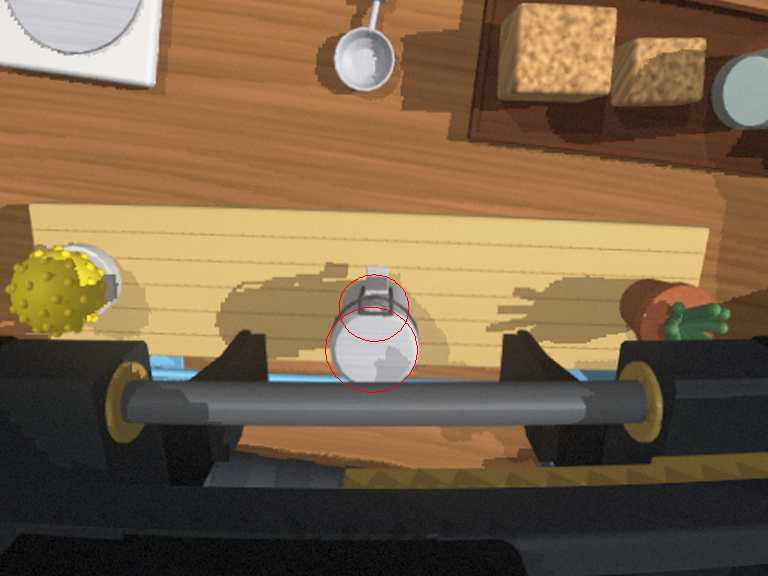

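All three items stand apart in the tray, top right of this view. The canister circles at (372,349) fit. I'll descend on the canister.

Request:
{"op": "play_rows", "data": {
  "commands": [
    {"fingers":-1,"tx":0.02,"ty":-0.012,"tz":0.035,"ax":0.003,"ay":0,"az":0},
    {"fingers":-1,"tx":0.055,"ty":-0.012,"tz":0.068,"ax":0.003,"ay":0,"az":0},
    {"fingers":-1,"tx":0.055,"ty":-0.012,"tz":0.068,"ax":0.003,"ay":0,"az":0},
    {"fingers":-1,"tx":0.055,"ty":-0.012,"tz":0.068,"ax":0.003,"ay":0,"az":0}
  ]
}}

```text
time_s: 21.8
tcp_pos: [0.6503, 0.0289, 0.2579]
ee_rot: [[-0.008, -0.139, 0.99], [-0.002, 0.99, 0.139], [-1.0, -0.001, -0.008]]
wrist_force: [0.2, -0.0, 0.9]
gripper_width: 1.0
```

Request:
{"op": "play_rows", "data": {
  "commands": [
    {"fingers":-1,"tx":0.04,"ty":0,"tz":0,"ax":0,"ay":0,"az":0},
    {"fingers":-1,"tx":0.085,"ty":0,"tz":0,"ax":0,"ay":0,"az":0},
    {"fingers":-1,"tx":0.13,"ty":0,"tz":0,"ax":0,"ay":0,"az":0},
    {"fingers":-1,"tx":0.16,"ty":0,"tz":0,"ax":0,"ay":0,"az":0},
    {"fingers":-1,"tx":0.18,"ty":0,"tz":0,"ax":0,"ay":0,"az":0}
  ]
}}

```text
time_s: 22.22
tcp_pos: [0.6491, 0.0287, 0.1252]
ee_rot: [[-0.003, -0.139, 0.99], [-0.001, 0.99, 0.139], [-1.0, -0.0, -0.003]]
wrist_force: [-0.6, 0.3, 0.8]
gripper_width: 1.001
```

Request:
{"op": "play_rows", "data": {
  "commands": [
    {"fingers":-1,"tx":0,"ty":0,"tz":0,"ax":0,"ay":0,"az":0},
    {"fingers":-1,"tx":0,"ty":0,"tz":0,"ax":0,"ay":0,"az":0},
    {"fingers":-1,"tx":0,"ty":0,"tz":0,"ax":0,"ay":0,"az":0}
  ]
}}

```text
time_s: 22.47
tcp_pos: [0.652, 0.0289, 0.1294]
ee_rot: [[0.004, -0.14, 0.99], [0.0, 0.99, 0.14], [-1.0, -0.0, 0.004]]
wrist_force: [-0.1, 0.0, 1.4]
gripper_width: 1.001
```

Request:
{"op": "play_rows", "data": {
  "commands": [
    {"fingers":-1,"tx":0.008,"ty":0,"tz":-0.002,"ax":0,"ay":0,"az":0},
    {"fingers":-1,"tx":0.008,"ty":0,"tz":-0.002,"ax":0,"ay":0,"az":0},
    {"fingers":0,"tx":0.008,"ty":0,"tz":-0.002,"ax":0,"ay":0,"az":0},
    {"fingers":1,"tx":0.008,"ty":0,"tz":-0.002,"ax":0,"ay":0,"az":0},
    {"fingers":1,"tx":0.008,"ty":0,"tz":-0.002,"ax":0,"ay":0,"az":0}
  ]
}}

```text
time_s: 22.88
tcp_pos: [0.6498, 0.0284, 0.1214]
ee_rot: [[0.001, -0.139, 0.99], [0.0, 0.99, 0.139], [-1.0, 0.0, 0.001]]
wrist_force: [0.1, -0.1, -0.4]
gripper_width: 0.85
```

Request:
{"op": "play_rows", "data": {
  "commands": [
    {"fingers":1,"tx":0,"ty":0,"tz":0,"ax":0,"ay":0,"az":0},
    {"fingers":1,"tx":0,"ty":0,"tz":0,"ax":0,"ay":0,"az":0},
    {"fingers":1,"tx":0,"ty":0,"tz":0,"ax":0,"ay":0,"az":0},
    {"fingers":1,"tx":0,"ty":0,"tz":0,"ax":0,"ay":0,"az":0}
  ]
}}

```text
time_s: 23.22
tcp_pos: [0.6498, 0.0286, 0.1212]
ee_rot: [[0.001, -0.139, 0.99], [0.0, 0.99, 0.139], [-1.0, 0.0, 0.001]]
wrist_force: [-0.2, 1.3, 1.6]
gripper_width: 0.677
```

Request:
{"op": "play_rows", "data": {
  "commands": [
    {"fingers":1,"tx":-0.01,"ty":0,"tz":0,"ax":0,"ay":0,"az":0},
    {"fingers":1,"tx":-0.02,"ty":0,"tz":0,"ax":0,"ay":0,"az":0},
    {"fingers":1,"tx":-0.03,"ty":0,"tz":0,"ax":0,"ay":0,"az":0},
    {"fingers":1,"tx":-0.04,"ty":0,"tz":0,"ax":0,"ay":0,"az":0},
    {"fingers":1,"tx":-0.04,"ty":0,"tz":0,"ax":0,"ay":0,"az":0}
  ]
}}

```text
time_s: 23.63
tcp_pos: [0.6508, 0.0284, 0.1536]
ee_rot: [[0.004, -0.139, 0.99], [0.0, 0.99, 0.139], [-1.0, -0.0, 0.004]]
wrist_force: [-0.2, -0.2, -1.1]
gripper_width: 0.679
```

Request:
{"op": "play_rows", "data": {
  "commands": [
    {"fingers":1,"tx":-0.03,"ty":0,"tz":0,"ax":0,"ay":0,"az":0},
    {"fingers":1,"tx":-0.07,"ty":0,"tz":0,"ax":0,"ay":0,"az":0},
    {"fingers":1,"tx":-0.1,"ty":-0.015,"tz":-0.016,"ax":0,"ay":0,"az":0},
    {"fingers":1,"tx":-0.11,"ty":-0.04,"tz":-0.043,"ax":0,"ay":0,"az":0},
    {"fingers":1,"tx":-0.11,"ty":-0.07,"tz":-0.075,"ax":0,"ay":0,"az":0}
  ]
}}

```text
time_s: 24.05
tcp_pos: [0.6027, -0.031, 0.2366]
ee_rot: [[0.007, -0.141, 0.99], [0.001, 0.99, 0.141], [-1.0, -0.0, 0.007]]
wrist_force: [-0.5, -0.9, -3.4]
gripper_width: 0.683
```

Request:
{"op": "play_rows", "data": {
  "commands": [
    {"fingers":1,"tx":0,"ty":-0.035,"tz":-0.038,"ax":0,"ay":0,"az":0},
    {"fingers":1,"tx":0,"ty":-0.07,"tz":-0.075,"ax":0,"ay":0,"az":0},
    {"fingers":1,"tx":0,"ty":-0.105,"tz":-0.113,"ax":0,"ay":0,"az":0},
    {"fingers":1,"tx":0,"ty":-0.14,"tz":-0.15,"ax":0,"ay":0,"az":0},
    {"fingers":1,"tx":0,"ty":-0.175,"tz":-0.188,"ax":0,"ay":0,"az":0}
  ]
}}

```text
time_s: 24.47
tcp_pos: [0.4782, -0.1821, 0.2338]
ee_rot: [[0.001, -0.139, 0.99], [0.0, 0.99, 0.139], [-1.0, -0.0, 0.001]]
wrist_force: [0.8, -0.4, -1.9]
gripper_width: 0.678
```

Request:
{"op": "play_rows", "data": {
  "commands": [
    {"fingers":1,"tx":0,"ty":-0.03,"tz":-0.032,"ax":0,"ay":0,"az":0},
    {"fingers":1,"tx":0,"ty":-0.06,"tz":-0.065,"ax":0,"ay":0,"az":0},
    {"fingers":1,"tx":0.01,"ty":-0.08,"tz":-0.087,"ax":0,"ay":0,"az":0},
    {"fingers":1,"tx":0.03,"ty":-0.09,"tz":-0.097,"ax":0,"ay":0,"az":0},
    {"fingers":1,"tx":0.05,"ty":-0.09,"tz":-0.097,"ax":0,"ay":0,"az":0}
  ]
}}

```text
time_s: 24.88
tcp_pos: [0.4155, -0.2595, 0.1965]
ee_rot: [[0.002, -0.135, 0.991], [-0.0, 0.991, 0.135], [-1.0, -0.001, 0.002]]
wrist_force: [0.7, -0.1, -3.0]
gripper_width: 0.676
```

Run:
```python
from h import *
t=viewer.capture('scene')
t=viewer.capture('scene');t=viewer.capture('scene');s=r.sense();p=viewer.capture('wrist')
print(s['tcp_pos'],s['time_s'],s['wrist_force'])
im=cv2.resize(cv2.cvtColor(p['image'],cv2.COLOR_RGB2BGR),None,fx=1.5,fy=1.5,interpolation=cv2.INTER_CUBIC)
th=np.linspace(0,2*np.pi,120)
def circ(c,rad,z): return np.c_[c[0]+rad*np.cos(th),c[1]+rad*np.sin(th),0*th+z]
for P in(circ((.4183,-.2587),.062,.023),circ(s['tcp_pos'][:2],.029,s['tcp_pos'][2]-.051)):
    cv2.polylines(im,[np.int32(proj(p,P,s)*1.5)],True,(0,0,255),1)
cv2.imwrite('pics/w7.png',im)
plan([(.4183,-.2587,.076,98)])
```

```text
[ 0.41614165 -0.25792235  0.19551982] 25.0333 [ 0.89958306  0.23103685 -1.57913241]
0 t [ 0.1607 -0.001   0.0013] a [-0.0001  0.      0.0001] rows 2.9
```

View pics/w7.png

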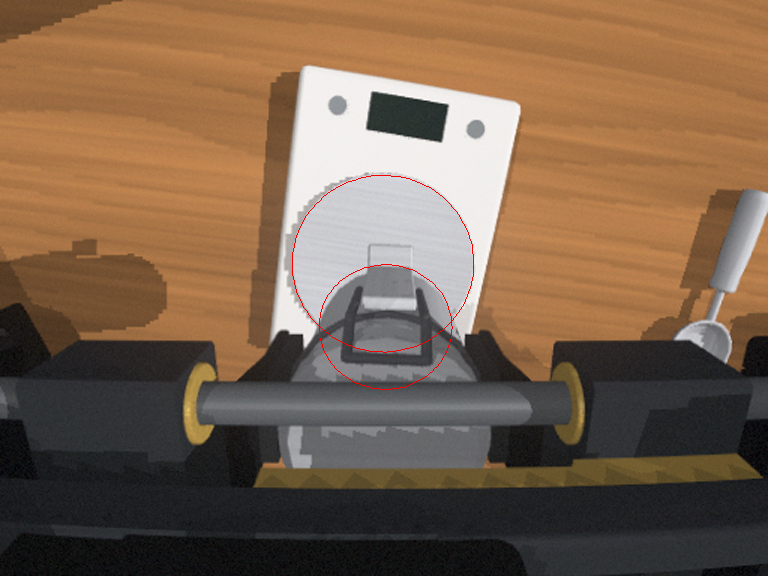

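The projected pan circle, centred at (383,263), matches the real pan. I'll lower the canister.

Request:
{"op": "play_rows", "data": {
  "commands": [
    {"fingers":1,"tx":0.035,"ty":-0.001,"tz":0.001,"ax":0,"ay":0,"az":0},
    {"fingers":1,"tx":0.075,"ty":-0.001,"tz":0.002,"ax":0,"ay":0,"az":0},
    {"fingers":1,"tx":0.11,"ty":-0.001,"tz":0.002,"ax":0,"ay":0,"az":0},
    {"fingers":1,"tx":0.135,"ty":-0.001,"tz":0.002,"ax":0,"ay":0,"az":0},
    {"fingers":1,"tx":0.15,"ty":-0.001,"tz":0.002,"ax":0,"ay":0,"az":0}
  ]
}}

```text
time_s: 25.5
tcp_pos: [0.4189, -0.2579, 0.0824]
ee_rot: [[-0.001, -0.14, 0.99], [0.0, 0.99, 0.14], [-1.0, 0.0, -0.001]]
wrist_force: [-0.3, -0.1, -1.9]
gripper_width: 0.679
```

Request:
{"op": "play_rows", "data": {
  "commands": [
    {"fingers":1,"tx":0.001,"ty":0,"tz":0,"ax":0,"ay":0,"az":0},
    {"fingers":1,"tx":0.002,"ty":0,"tz":0,"ax":0,"ay":0,"az":0},
    {"fingers":1,"tx":0.003,"ty":0,"tz":0,"ax":0,"ay":0,"az":0},
    {"fingers":1,"tx":0.004,"ty":0,"tz":0,"ax":0,"ay":0,"az":0},
    {"fingers":1,"tx":0.004,"ty":0,"tz":0,"ax":0,"ay":0,"az":0}
  ]
}}

```text
time_s: 25.92
tcp_pos: [0.4194, -0.2585, 0.0816]
ee_rot: [[0.002, -0.139, 0.99], [-0.001, 0.99, 0.139], [-1.0, -0.001, 0.002]]
wrist_force: [-0.6, 0.7, -2.0]
gripper_width: 0.674
```

Request:
{"op": "play_rows", "data": {
  "commands": [
    {"fingers":1,"tx":0.002,"ty":0,"tz":-0.001,"ax":0,"ay":0,"az":0},
    {"fingers":1,"tx":0.004,"ty":0,"tz":-0.001,"ax":0,"ay":0,"az":0},
    {"fingers":1,"tx":0.006,"ty":0,"tz":-0.001,"ax":0,"ay":0,"az":0},
    {"fingers":1,"tx":0.008,"ty":0,"tz":-0.001,"ax":0,"ay":0,"az":0},
    {"fingers":1,"tx":0.0085,"ty":0,"tz":-0.001,"ax":0,"ay":0,"az":0}
  ]
}}

```text
time_s: 26.33
tcp_pos: [0.4179, -0.2585, 0.0741]
ee_rot: [[-0.0, -0.139, 0.99], [-0.0, 0.99, 0.139], [-1.0, -0.0, -0.0]]
wrist_force: [-1.3, 1.4, 2.1]
gripper_width: 0.675
```

Request:
{"op": "play_rows", "data": {
  "commands": [
    {"fingers":1,"tx":0.0005,"ty":0,"tz":0,"ax":0,"ay":0,"az":0},
    {"fingers":1,"tx":0.001,"ty":0,"tz":0,"ax":0,"ay":0,"az":0},
    {"fingers":1,"tx":0.0015,"ty":0,"tz":0,"ax":0,"ay":0,"az":0},
    {"fingers":1,"tx":0.0015,"ty":0,"tz":0,"ax":0,"ay":0,"az":0}
  ]
}}

```text
time_s: 26.67
tcp_pos: [0.418, -0.2585, 0.074]
ee_rot: [[0.0, -0.139, 0.99], [-0.0, 0.99, 0.139], [-1.0, -0.0, 0.0]]
wrist_force: [-2.7, 3.5, 6.7]
gripper_width: 0.679
```

Request:
{"op": "play_rows", "data": {
  "commands": [
    {"fingers":-1,"tx":0,"ty":0,"tz":0,"ax":0,"ay":0,"az":0},
    {"fingers":-1,"tx":0,"ty":0,"tz":0,"ax":0,"ay":0,"az":0},
    {"fingers":-1,"tx":0,"ty":0,"tz":0,"ax":0,"ay":0,"az":0},
    {"fingers":-1,"tx":0,"ty":0,"tz":0,"ax":0,"ay":0,"az":0},
    {"fingers":-1,"tx":0,"ty":0,"tz":0,"ax":0,"ay":0,"az":0}
  ]
}}

```text
time_s: 27.08
tcp_pos: [0.4179, -0.2586, 0.0729]
ee_rot: [[0.0, -0.138, 0.99], [-0.0, 0.99, 0.138], [-1.0, -0.0, 0.0]]
wrist_force: [0.5, 0.3, 0.3]
gripper_width: 0.954
```

Request:
{"op": "play_rows", "data": {
  "commands": [
    {"fingers":-1,"tx":-0.03,"ty":0,"tz":0,"ax":0,"ay":0,"az":0},
    {"fingers":-1,"tx":-0.08,"ty":0,"tz":0,"ax":0,"ay":0,"az":0},
    {"fingers":-1,"tx":-0.135,"ty":0,"tz":0,"ax":0,"ay":0,"az":0},
    {"fingers":-1,"tx":-0.19,"ty":0,"tz":0,"ax":-0.03,"ay":0,"az":0},
    {"fingers":-1,"tx":-0.23,"ty":0.02,"tz":0.01,"ax":-0.065,"ay":0,"az":0}
  ]
}}

```text
time_s: 27.5
tcp_pos: [0.4236, -0.2441, 0.2492]
ee_rot: [[0.004, -0.339, 0.941], [-0.002, 0.941, 0.339], [-1.0, -0.003, 0.003]]
wrist_force: [0.9, -0.2, -0.4]
gripper_width: 0.998
```

Run:
```python
from h import *
t=viewer.capture('top')
s=r.sense();print(s['tcp_pos'],s['time_s'],s['gripper_width']);plan([(.45,-.08,.26,138),(.46,.06,.26,170),(.4293,.14,.25,187.6)])
d=names(t,['canister'])
for k in d.values(): print(onz(t,k['uv'],.10))
```

```text
[ 0.42724135 -0.24311824  0.25496513] 27.55 0.9987985150878517
0 t [-0.0075  0.1935  0.1039] a [-0.1541  0.0029  0.0043] rows 4.0
1 t [0.     0.115  0.1476] a [-0.1778  0.      0.    ] rows 4.5
2 t [0.0133 0.0588 0.0979] a [-0.0978  0.      0.    ] rows 2.5
canister 0.6 [163.8 258.1] x 103 224 y 218 279 4325
[0.40283858 0.21148667 0.1       ]
```

Request:
{"op": "play_rows", "data": {
  "commands": [
    {"fingers":-1,"tx":0,"ty":0.194,"tz":0.104,"ax":-0.154,"ay":0,"az":0},
    {"fingers":-1,"tx":0,"ty":0.194,"tz":0.104,"ax":-0.154,"ay":0,"az":0},
    {"fingers":-1,"tx":0,"ty":0.194,"tz":0.104,"ax":-0.154,"ay":0,"az":0},
    {"fingers":-1,"tx":0,"ty":0.194,"tz":0.104,"ax":-0.154,"ay":0,"az":0},
    {"fingers":-1,"tx":0,"ty":0.194,"tz":0.104,"ax":-0.154,"ay":0,"az":0}
  ]
}}

```text
time_s: 28.02
tcp_pos: [0.4484, -0.0745, 0.245]
ee_rot: [[0.001, -0.743, 0.67], [0.001, 0.67, 0.743], [-1.0, 0.0, 0.001]]
wrist_force: [-1.2, -0.5, -0.3]
gripper_width: 0.999
```

Request:
{"op": "play_rows", "data": {
  "commands": [
    {"fingers":-1,"tx":0,"ty":0.115,"tz":0.148,"ax":-0.178,"ay":0,"az":0},
    {"fingers":-1,"tx":0,"ty":0.115,"tz":0.148,"ax":-0.178,"ay":0,"az":0},
    {"fingers":-1,"tx":0,"ty":0.115,"tz":0.148,"ax":-0.178,"ay":0,"az":0},
    {"fingers":-1,"tx":0,"ty":0.115,"tz":0.148,"ax":-0.178,"ay":0,"az":0},
    {"fingers":-1,"tx":0,"ty":0.115,"tz":0.148,"ax":-0.178,"ay":0,"az":0}
  ]
}}

```text
time_s: 28.43
tcp_pos: [0.4597, 0.0635, 0.2447]
ee_rot: [[-0.001, -0.985, 0.175], [0.0, 0.175, 0.985], [-1.0, 0.001, -0.0]]
wrist_force: [-0.2, -0.6, -0.6]
gripper_width: 0.996
```

Request:
{"op": "play_rows", "data": {
  "commands": [
    {"fingers":-1,"tx":0.013,"ty":0.059,"tz":0.098,"ax":-0.098,"ay":0,"az":0},
    {"fingers":-1,"tx":0.013,"ty":0.059,"tz":0.098,"ax":-0.098,"ay":0,"az":0},
    {"fingers":-1,"tx":0.013,"ty":0.059,"tz":0.098,"ax":-0.098,"ay":0,"az":0},
    {"fingers":-1,"tx":0.013,"ty":0.059,"tz":0.098,"ax":-0.098,"ay":0,"az":0},
    {"fingers":-1,"tx":0.013,"ty":0.059,"tz":0.098,"ax":-0.098,"ay":0,"az":0}
  ]
}}

```text
time_s: 28.85
tcp_pos: [0.4291, 0.141, 0.2352]
ee_rot: [[-0.001, -0.993, -0.122], [-0.001, -0.122, 0.993], [-1.0, 0.001, -0.001]]
wrist_force: [0.5, 0.0, 0.3]
gripper_width: 0.998
```

Run:
```python
from h import *
t=viewer.capture('top');t=viewer.capture('top');s=r.sense();print(s['tcp_pos'],s['time_s'],s['gripper_width']);plan([(.4293,.14,.0505,187.6)])
d=names(t,['canister'])
for k in d.values(): print(onz(t,k['uv'],.10))
```

```text
[0.42955863 0.14026156 0.23553609] 28.95 1.0009787987520011
0 t [ 2.467e-01  3.000e-04 -2.000e-04] a [-0.0039 -0.0001 -0.0002] rows 4.4
canister 0.85 [369.8 249.9] x 353 386 y 236 269 835
canister 0.39 [148.8 162.4] x 133 162 y 152 178 624
[ 0.4210088  -0.25025844  0.1       ]
```

Request:
{"op": "play_rows", "data": {
  "commands": [
    {"fingers":-1,"tx":0.05,"ty":0,"tz":0,"ax":-0.004,"ay":0,"az":0},
    {"fingers":-1,"tx":0.105,"ty":0,"tz":0,"ax":-0.004,"ay":0,"az":0},
    {"fingers":-1,"tx":0.16,"ty":0,"tz":0,"ax":-0.004,"ay":0,"az":0},
    {"fingers":-1,"tx":0.21,"ty":0,"tz":0,"ax":-0.004,"ay":0,"az":0},
    {"fingers":-1,"tx":0.243,"ty":0,"tz":0,"ax":-0.004,"ay":0,"az":0}
  ]
}}

```text
time_s: 29.42
tcp_pos: [0.4283, 0.1389, 0.0507]
ee_rot: [[-0.003, -0.991, -0.132], [-0.002, -0.132, 0.991], [-1.0, 0.004, -0.002]]
wrist_force: [-0.6, -0.0, -0.2]
gripper_width: 1.0
```

Request:
{"op": "play_rows", "data": {
  "commands": [
    {"fingers":-1,"tx":0,"ty":0,"tz":0,"ax":0,"ay":0,"az":0},
    {"fingers":-1,"tx":0,"ty":0,"tz":0,"ax":0,"ay":0,"az":0},
    {"fingers":-1,"tx":0,"ty":0,"tz":0,"ax":0,"ay":0,"az":0}
  ]
}}

```text
time_s: 29.67
tcp_pos: [0.4308, 0.1414, 0.0549]
ee_rot: [[0.002, -0.991, -0.135], [0.001, -0.135, 0.991], [-1.0, -0.003, 0.001]]
wrist_force: [-0.4, -0.1, 1.2]
gripper_width: 0.997
```

Request:
{"op": "play_rows", "data": {
  "commands": [
    {"fingers":-1,"tx":0.0055,"ty":0.002,"tz":-0.0015,"ax":0,"ay":0,"az":0},
    {"fingers":-1,"tx":0.0055,"ty":0.002,"tz":-0.0015,"ax":0,"ay":0,"az":0},
    {"fingers":0,"tx":0.0055,"ty":0.002,"tz":-0.0015,"ax":0,"ay":0,"az":0},
    {"fingers":1,"tx":0.0055,"ty":0.002,"tz":-0.0015,"ax":0,"ay":0,"az":0},
    {"fingers":1,"tx":0.0055,"ty":0.002,"tz":-0.0015,"ax":0,"ay":0,"az":0}
  ]
}}

```text
time_s: 30.08
tcp_pos: [0.4283, 0.14, 0.05]
ee_rot: [[0.001, -0.991, -0.136], [0.001, -0.136, 0.991], [-1.0, -0.001, 0.001]]
wrist_force: [0.1, 1.1, 0.5]
gripper_width: 0.853
```

Request:
{"op": "play_rows", "data": {
  "commands": [
    {"fingers":1,"tx":0,"ty":0,"tz":0,"ax":0,"ay":0,"az":0},
    {"fingers":1,"tx":0,"ty":0,"tz":0,"ax":0,"ay":0,"az":0},
    {"fingers":1,"tx":0,"ty":0,"tz":0,"ax":0,"ay":0,"az":0},
    {"fingers":1,"tx":0,"ty":0,"tz":0,"ax":0,"ay":0,"az":0}
  ]
}}

```text
time_s: 30.42
tcp_pos: [0.4283, 0.14, 0.0497]
ee_rot: [[0.001, -0.991, -0.136], [0.0, -0.136, 0.991], [-1.0, -0.001, 0.0]]
wrist_force: [-0.6, -0.2, 5.1]
gripper_width: 0.734
```

Request:
{"op": "play_rows", "data": {
  "commands": [
    {"fingers":1,"tx":-0.035,"ty":0,"tz":0,"ax":0,"ay":0,"az":0},
    {"fingers":1,"tx":-0.085,"ty":0,"tz":0,"ax":0,"ay":0,"az":0},
    {"fingers":1,"tx":-0.14,"ty":0,"tz":0,"ax":0,"ay":0,"az":0},
    {"fingers":1,"tx":-0.19,"ty":0,"tz":0,"ax":0,"ay":0,"az":0},
    {"fingers":1,"tx":-0.235,"ty":-0.015,"tz":-0.019,"ax":0,"ay":0,"az":0}
  ]
}}

```text
time_s: 30.83
tcp_pos: [0.4399, 0.1277, 0.228]
ee_rot: [[0.0, -0.99, -0.138], [0.001, -0.138, 0.99], [-1.0, -0.001, 0.001]]
wrist_force: [1.0, -0.2, -1.4]
gripper_width: 0.731
```

Request:
{"op": "play_rows", "data": {
  "commands": [
    {"fingers":1,"tx":-0.02,"ty":-0.03,"tz":-0.038,"ax":0,"ay":0,"az":0},
    {"fingers":1,"tx":-0.02,"ty":-0.064,"tz":-0.08,"ax":0,"ay":0,"az":0},
    {"fingers":1,"tx":-0.02,"ty":-0.098,"tz":-0.123,"ax":0,"ay":0,"az":0},
    {"fingers":1,"tx":-0.02,"ty":-0.132,"tz":-0.166,"ax":0,"ay":0,"az":0},
    {"fingers":1,"tx":-0.02,"ty":-0.165,"tz":-0.207,"ax":0,"ay":0,"az":0}
  ]
}}

```text
time_s: 31.25
tcp_pos: [0.5855, -0.0115, 0.2401]
ee_rot: [[-0.001, -0.991, -0.135], [0.0, -0.135, 0.991], [-1.0, 0.001, 0.0]]
wrist_force: [0.8, 1.7, -1.1]
gripper_width: 0.734
```

Request:
{"op": "play_rows", "data": {
  "commands": [
    {"fingers":1,"tx":0,"ty":-0.025,"tz":-0.031,"ax":0,"ay":0,"az":0},
    {"fingers":1,"tx":0.03,"ty":-0.049,"tz":-0.0615,"ax":0,"ay":0,"az":0},
    {"fingers":1,"tx":0.07,"ty":-0.049,"tz":-0.0615,"ax":0,"ay":0,"az":0},
    {"fingers":1,"tx":0.1,"ty":-0.049,"tz":-0.0615,"ax":0,"ay":0,"az":0},
    {"fingers":1,"tx":0.12,"ty":-0.049,"tz":-0.0615,"ax":0,"ay":0,"az":0}
  ]
}}

```text
time_s: 31.67
tcp_pos: [0.6255, -0.0514, 0.1463]
ee_rot: [[-0.007, -0.991, -0.133], [0.0, -0.133, 0.991], [-1.0, 0.007, 0.001]]
wrist_force: [-0.7, 0.5, -0.4]
gripper_width: 0.738
```

Request:
{"op": "play_rows", "data": {
  "commands": [
    {"fingers":1,"tx":0,"ty":0,"tz":0,"ax":0,"ay":0,"az":0},
    {"fingers":1,"tx":0,"ty":0,"tz":0,"ax":0,"ay":0,"az":0},
    {"fingers":1,"tx":0,"ty":0,"tz":0,"ax":0,"ay":0,"az":0}
  ]
}}

```text
time_s: 31.92
tcp_pos: [0.6282, -0.0505, 0.1517]
ee_rot: [[0.002, -0.991, -0.136], [-0.0, -0.136, 0.991], [-1.0, -0.002, -0.0]]
wrist_force: [0.5, -0.4, -0.5]
gripper_width: 0.733
```

Run:
```python
from h import *
s=r.sense();print(s['tcp_pos'],s['time_s'],s['gripper_width']);plan([(.6278,-.0503,.117,-172.4)])
```

```text
[ 0.62815041 -0.05050272  0.15172675] 31.9167 0.7332781608427785
0 t [0.0463 0.0005 0.0004] a [ 0.0012 -0.0001  0.0005] rows 0.8
```

Request:
{"op": "play_rows", "data": {
  "commands": [
    {"fingers":1,"tx":0.015,"ty":0.0005,"tz":0,"ax":0.001,"ay":0,"az":0},
    {"fingers":1,"tx":0.03,"ty":0.0005,"tz":0,"ax":0.001,"ay":0,"az":0},
    {"fingers":1,"tx":0.04,"ty":0.0005,"tz":0,"ax":0.001,"ay":0,"az":0},
    {"fingers":1,"tx":0.044,"ty":0.0005,"tz":0,"ax":0.001,"ay":0,"az":0},
    {"fingers":1,"tx":0.044,"ty":0.0005,"tz":0,"ax":0.001,"ay":0,"az":0}
  ]
}}

```text
time_s: 32.33
tcp_pos: [0.6262, -0.0507, 0.1162]
ee_rot: [[-0.003, -0.991, -0.132], [-0.0, -0.132, 0.991], [-1.0, 0.003, 0.0]]
wrist_force: [-0.8, -0.1, -1.4]
gripper_width: 0.731
```

Request:
{"op": "play_rows", "data": {
  "commands": [
    {"fingers":1,"tx":0.0015,"ty":0,"tz":0,"ax":0,"ay":0,"az":0},
    {"fingers":1,"tx":0.003,"ty":0,"tz":0,"ax":0,"ay":0,"az":0},
    {"fingers":1,"tx":0.003,"ty":0,"tz":0,"ax":0,"ay":0,"az":0},
    {"fingers":1,"tx":0.003,"ty":0,"tz":0,"ax":0,"ay":0,"az":0}
  ]
}}

```text
time_s: 32.67
tcp_pos: [0.6272, -0.0506, 0.1157]
ee_rot: [[0.001, -0.991, -0.132], [0.0, -0.132, 0.991], [-1.0, -0.001, -0.0]]
wrist_force: [-0.2, -0.1, -0.9]
gripper_width: 0.73
```

Request:
{"op": "play_rows", "data": {
  "commands": [
    {"fingers":1,"tx":0.001,"ty":-0.0005,"tz":0,"ax":0,"ay":0,"az":0},
    {"fingers":1,"tx":0.0015,"ty":-0.0005,"tz":0,"ax":0,"ay":0,"az":0},
    {"fingers":1,"tx":0.002,"ty":-0.0005,"tz":0,"ax":0,"ay":0,"az":0},
    {"fingers":1,"tx":0.002,"ty":-0.0005,"tz":0,"ax":0,"ay":0,"az":0}
  ]
}}

```text
time_s: 33.0
tcp_pos: [0.6277, -0.0506, 0.1148]
ee_rot: [[0.001, -0.991, -0.133], [-0.0, -0.133, 0.991], [-1.0, -0.001, -0.0]]
wrist_force: [-1.8, 0.4, 3.7]
gripper_width: 0.734
```

Request:
{"op": "play_rows", "data": {
  "commands": [
    {"fingers":-1,"tx":0,"ty":0,"tz":0,"ax":0,"ay":0,"az":0},
    {"fingers":-1,"tx":0,"ty":0,"tz":0,"ax":0,"ay":0,"az":0},
    {"fingers":-1,"tx":0,"ty":0,"tz":0,"ax":0,"ay":0,"az":0},
    {"fingers":-1,"tx":0,"ty":0,"tz":0,"ax":0,"ay":0,"az":0},
    {"fingers":-1,"tx":0,"ty":0,"tz":0,"ax":0,"ay":0,"az":0}
  ]
}}

```text
time_s: 33.42
tcp_pos: [0.6273, -0.0506, 0.1136]
ee_rot: [[-0.0, -0.991, -0.132], [-0.0, -0.132, 0.991], [-1.0, 0.0, 0.0]]
wrist_force: [1.0, -1.4, -0.8]
gripper_width: 0.976
```

Request:
{"op": "play_rows", "data": {
  "commands": [
    {"fingers":-1,"tx":-0.03,"ty":0,"tz":0,"ax":0,"ay":0,"az":0},
    {"fingers":-1,"tx":-0.08,"ty":0,"tz":0,"ax":0,"ay":0,"az":0},
    {"fingers":-1,"tx":-0.13,"ty":0,"tz":0,"ax":0,"ay":0,"az":0},
    {"fingers":-1,"tx":-0.175,"ty":0,"tz":0,"ax":-0.01,"ay":0,"az":0},
    {"fingers":-1,"tx":-0.19,"ty":0.02,"tz":0.03,"ax":-0.021,"ay":0,"az":0}
  ]
}}

```text
time_s: 33.83
tcp_pos: [0.6137, -0.0323, 0.2622]
ee_rot: [[0.011, -0.98, -0.196], [-0.001, -0.196, 0.981], [-1.0, -0.011, -0.003]]
wrist_force: [1.3, 0.5, 1.3]
gripper_width: 0.999
```

Run:
```python
from h import *
s=r.sense();print(s['tcp_pos'],s['time_s'],s['gripper_width']);plan([(.51,.11,.26,-168.7),(.424,.236,.20,-168.7),(.424,.236,.034,-168.7)])
```

```text
[ 0.61374738 -0.03228784  0.26219924] 33.8333 0.9986676387247327
0 t [0.0012 0.0984 0.2132] a [ 0.0002 -0.0011  0.0034] rows 4.2
1 t [0.08   0.0795 0.1872] a [0. 0. 0.] rows 3.9
2 t [0.2213 0.     0.    ] a [0. 0. 0.] rows 4.0
```

Large block is back; next the small one.

Request:
{"op": "play_rows", "data": {
  "commands": [
    {"fingers":-1,"tx":0,"ty":0.098,"tz":0.213,"ax":0,"ay":0,"az":0},
    {"fingers":-1,"tx":0,"ty":0.098,"tz":0.213,"ax":0,"ay":0,"az":0},
    {"fingers":-1,"tx":0,"ty":0.098,"tz":0.213,"ax":0,"ay":0,"az":0},
    {"fingers":-1,"tx":0,"ty":0.098,"tz":0.213,"ax":0,"ay":0,"az":0},
    {"fingers":-1,"tx":0,"ty":0.098,"tz":0.213,"ax":0,"ay":0,"az":0}
  ]
}}

```text
time_s: 34.25
tcp_pos: [0.503, 0.1148, 0.2568]
ee_rot: [[-0.0, -0.98, -0.201], [0.001, -0.201, 0.98], [-1.0, -0.0, 0.001]]
wrist_force: [0.4, 0.0, 0.4]
gripper_width: 1.003
```

Request:
{"op": "play_rows", "data": {
  "commands": [
    {"fingers":-1,"tx":0.08,"ty":0.0795,"tz":0.187,"ax":0,"ay":0,"az":0},
    {"fingers":-1,"tx":0.08,"ty":0.0795,"tz":0.187,"ax":0,"ay":0,"az":0},
    {"fingers":-1,"tx":0.08,"ty":0.0795,"tz":0.187,"ax":0,"ay":0,"az":0},
    {"fingers":-1,"tx":0.08,"ty":0.0795,"tz":0.187,"ax":0,"ay":0,"az":0},
    {"fingers":-1,"tx":0.08,"ty":0.0795,"tz":0.187,"ax":0,"ay":0,"az":0}
  ]
}}

```text
time_s: 34.67
tcp_pos: [0.4163, 0.2401, 0.1939]
ee_rot: [[-0.004, -0.979, -0.203], [-0.002, -0.203, 0.979], [-1.0, 0.004, -0.001]]
wrist_force: [1.0, -0.8, 0.3]
gripper_width: 1.001
```

Run:
```python
from h import *
t=viewer.capture('top');s=r.sense();print(s['tcp_pos'],s['time_s'],s['gripper_width']);plan([(.424,.236,.034,-168.7)])
```

```text
[0.41795744 0.23903347 0.1951306 ] 34.7167 0.9982537567667381
0 t [ 0.2148 -0.0076 -0.0053] a [ 0.002  -0.0005 -0.0008] rows 3.9
```

Request:
{"op": "play_rows", "data": {
  "commands": [
    {"fingers":-1,"tx":0.03,"ty":-0.007,"tz":-0.004,"ax":0.002,"ay":0,"az":0},
    {"fingers":-1,"tx":0.085,"ty":-0.007,"tz":-0.004,"ax":0.002,"ay":0,"az":0},
    {"fingers":-1,"tx":0.14,"ty":-0.007,"tz":-0.004,"ax":0.002,"ay":0,"az":0},
    {"fingers":-1,"tx":0.185,"ty":-0.007,"tz":-0.004,"ax":0.002,"ay":0,"az":0},
    {"fingers":-1,"tx":0.21,"ty":-0.007,"tz":-0.004,"ax":0.002,"ay":0,"az":0}
  ]
}}

```text
time_s: 35.13
tcp_pos: [0.4249, 0.2335, 0.0358]
ee_rot: [[-0.003, -0.982, -0.189], [-0.003, -0.189, 0.982], [-1.0, 0.004, -0.003]]
wrist_force: [-0.4, -0.8, -0.9]
gripper_width: 1.003
```

Request:
{"op": "play_rows", "data": {
  "commands": [
    {"fingers":-1,"tx":0,"ty":0,"tz":0,"ax":0,"ay":0,"az":0},
    {"fingers":-1,"tx":0,"ty":0,"tz":0,"ax":0,"ay":0,"az":0},
    {"fingers":-1,"tx":0,"ty":0,"tz":0,"ax":0,"ay":0,"az":0}
  ]
}}

```text
time_s: 35.38
tcp_pos: [0.4271, 0.2363, 0.0403]
ee_rot: [[0.002, -0.982, -0.191], [0.002, -0.191, 0.982], [-1.0, -0.003, 0.001]]
wrist_force: [0.9, 0.1, -0.4]
gripper_width: 1.004
```

Request:
{"op": "play_rows", "data": {
  "commands": [
    {"fingers":-1,"tx":0.0085,"ty":0.004,"tz":0.0005,"ax":-0.0017,"ay":0,"az":0},
    {"fingers":-1,"tx":0.0085,"ty":0.004,"tz":0.0005,"ax":-0.0017,"ay":0,"az":0},
    {"fingers":-0.2,"tx":0.0085,"ty":0.004,"tz":0.0005,"ax":-0.0017,"ay":0,"az":0},
    {"fingers":1,"tx":0.0085,"ty":0.004,"tz":0.0005,"ax":-0.0017,"ay":0,"az":0},
    {"fingers":1,"tx":0.0085,"ty":0.004,"tz":0.0005,"ax":-0.0017,"ay":0,"az":0}
  ]
}}

```text
time_s: 35.8
tcp_pos: [0.4228, 0.2357, 0.0331]
ee_rot: [[0.001, -0.98, -0.197], [0.001, -0.197, 0.98], [-1.0, -0.001, 0.001]]
wrist_force: [0.4, 0.0, 0.2]
gripper_width: 0.854
```

Request:
{"op": "play_rows", "data": {
  "commands": [
    {"fingers":1,"tx":0,"ty":0,"tz":0,"ax":0,"ay":0,"az":0},
    {"fingers":1,"tx":0,"ty":0,"tz":0,"ax":0,"ay":0,"az":0},
    {"fingers":1,"tx":0,"ty":0,"tz":0,"ax":0,"ay":0,"az":0},
    {"fingers":1,"tx":0,"ty":0,"tz":0,"ax":0,"ay":0,"az":0},
    {"fingers":1,"tx":0,"ty":0,"tz":0,"ax":0,"ay":0,"az":0}
  ]
}}

```text
time_s: 36.22
tcp_pos: [0.4227, 0.2355, 0.0326]
ee_rot: [[0.0, -0.98, -0.197], [0.0, -0.197, 0.98], [-1.0, -0.0, 0.0]]
wrist_force: [0.0, -0.2, 0.7]
gripper_width: 0.573
```

Request:
{"op": "play_rows", "data": {
  "commands": [
    {"fingers":1,"tx":-0.035,"ty":0,"tz":0,"ax":0,"ay":0,"az":0},
    {"fingers":1,"tx":-0.09,"ty":0,"tz":0,"ax":0,"ay":0,"az":0},
    {"fingers":1,"tx":-0.145,"ty":0,"tz":0,"ax":0,"ay":0,"az":0},
    {"fingers":1,"tx":-0.195,"ty":-0.004,"tz":-0.01,"ax":0,"ay":0,"az":0},
    {"fingers":1,"tx":-0.235,"ty":-0.018,"tz":-0.041,"ax":0,"ay":0,"az":0}
  ]
}}

```text
time_s: 36.63
tcp_pos: [0.4418, 0.2093, 0.2122]
ee_rot: [[0.003, -0.98, -0.2], [0.003, -0.2, 0.98], [-1.0, -0.004, 0.002]]
wrist_force: [1.6, 0.7, -0.1]
gripper_width: 0.568
```

Request:
{"op": "play_rows", "data": {
  "commands": [
    {"fingers":1,"tx":-0.03,"ty":-0.016,"tz":-0.036,"ax":0,"ay":0,"az":0},
    {"fingers":1,"tx":-0.05,"ty":-0.034,"tz":-0.078,"ax":0,"ay":0,"az":0},
    {"fingers":1,"tx":-0.06,"ty":-0.055,"tz":-0.126,"ax":0,"ay":0,"az":0},
    {"fingers":1,"tx":-0.06,"ty":-0.077,"tz":-0.175,"ax":0,"ay":0,"az":0},
    {"fingers":1,"tx":-0.06,"ty":-0.099,"tz":-0.225,"ax":0,"ay":0,"az":0}
  ]
}}

```text
time_s: 37.05
tcp_pos: [0.5486, 0.0557, 0.2547]
ee_rot: [[0.002, -0.98, -0.197], [0.001, -0.197, 0.98], [-1.0, -0.002, 0.001]]
wrist_force: [-0.0, 1.2, -0.3]
gripper_width: 0.568
```

Request:
{"op": "play_rows", "data": {
  "commands": [
    {"fingers":1,"tx":0,"ty":-0.022,"tz":-0.05,"ax":0,"ay":0,"az":0},
    {"fingers":1,"tx":0,"ty":-0.044,"tz":-0.1,"ax":0,"ay":0,"az":0},
    {"fingers":1,"tx":0.01,"ty":-0.063,"tz":-0.145,"ax":0,"ay":0,"az":0},
    {"fingers":1,"tx":0.04,"ty":-0.0715,"tz":-0.163,"ax":0,"ay":0,"az":0},
    {"fingers":1,"tx":0.065,"ty":-0.0715,"tz":-0.163,"ax":0,"ay":0,"az":0}
  ]
}}

```text
time_s: 37.47
tcp_pos: [0.6259, -0.0555, 0.2033]
ee_rot: [[0.0, -0.981, -0.192], [-0.0, -0.192, 0.981], [-1.0, -0.0, -0.0]]
wrist_force: [-0.4, 1.0, -1.1]
gripper_width: 0.577
```

Request:
{"op": "play_rows", "data": {
  "commands": [
    {"fingers":1,"tx":0,"ty":0,"tz":0,"ax":0,"ay":0,"az":0},
    {"fingers":1,"tx":0,"ty":0,"tz":0,"ax":0,"ay":0,"az":0},
    {"fingers":1,"tx":0,"ty":0,"tz":0,"ax":0,"ay":0,"az":0}
  ]
}}

```text
time_s: 37.72
tcp_pos: [0.6248, -0.052, 0.2062]
ee_rot: [[0.002, -0.98, -0.197], [-0.0, -0.197, 0.98], [-1.0, -0.001, -0.001]]
wrist_force: [-0.7, -0.5, -0.8]
gripper_width: 0.57
```

Run:
```python
from h import *
s=r.sense();print(s['tcp_pos'],s['time_s'],s['gripper_width']);plan([(.6248,-.0524,.159,-168.65)])
```

```text
[ 0.62484019 -0.05195317  0.20620135] 37.7167 0.5695324202958965
0 t [ 0.0629  0.0003 -0.0005] a [ 0.0002 -0.0002  0.0004] rows 1.1
```

Request:
{"op": "play_rows", "data": {
  "commands": [
    {"fingers":1,"tx":0.025,"ty":0,"tz":-0.0005,"ax":0,"ay":0,"az":0},
    {"fingers":1,"tx":0.045,"ty":0,"tz":-0.0005,"ax":0,"ay":0,"az":0},
    {"fingers":1,"tx":0.055,"ty":0,"tz":-0.0005,"ax":0,"ay":0,"az":0},
    {"fingers":1,"tx":0.06,"ty":0,"tz":-0.0005,"ax":0,"ay":0,"az":0},
    {"fingers":1,"tx":0.06,"ty":0,"tz":-0.0005,"ax":0,"ay":0,"az":0}
  ]
}}

```text
time_s: 38.13
tcp_pos: [0.6246, -0.0522, 0.1605]
ee_rot: [[0.0, -0.98, -0.197], [-0.0, -0.197, 0.98], [-1.0, -0.0, -0.0]]
wrist_force: [-0.9, -0.1, -0.7]
gripper_width: 0.57
```

Request:
{"op": "play_rows", "data": {
  "commands": [
    {"fingers":1,"tx":0.0015,"ty":0,"tz":0,"ax":0,"ay":0,"az":0},
    {"fingers":1,"tx":0.003,"ty":0,"tz":0,"ax":0,"ay":0,"az":0},
    {"fingers":1,"tx":0.003,"ty":0,"tz":0,"ax":0,"ay":0,"az":0},
    {"fingers":1,"tx":0.003,"ty":0,"tz":0,"ax":0,"ay":0,"az":0}
  ]
}}

```text
time_s: 38.47
tcp_pos: [0.6247, -0.0526, 0.1584]
ee_rot: [[0.001, -0.981, -0.196], [0.0, -0.196, 0.981], [-1.0, -0.001, -0.0]]
wrist_force: [0.2, 1.1, 0.1]
gripper_width: 0.571
```

Request:
{"op": "play_rows", "data": {
  "commands": [
    {"fingers":1,"tx":0.0008,"ty":0,"tz":0,"ax":0,"ay":0,"az":0},
    {"fingers":1,"tx":0.0015,"ty":0,"tz":0,"ax":0,"ay":0,"az":0},
    {"fingers":1,"tx":0.0015,"ty":0,"tz":0,"ax":0,"ay":0,"az":0}
  ]
}}

```text
time_s: 38.72
tcp_pos: [0.6248, -0.0527, 0.1576]
ee_rot: [[0.001, -0.98, -0.197], [-0.0, -0.197, 0.98], [-1.0, -0.001, -0.0]]
wrist_force: [-1.6, 0.4, 5.0]
gripper_width: 0.575
```

Request:
{"op": "play_rows", "data": {
  "commands": [
    {"fingers":-1,"tx":0,"ty":0,"tz":0,"ax":0,"ay":0,"az":0},
    {"fingers":-1,"tx":0,"ty":0,"tz":0,"ax":0,"ay":0,"az":0},
    {"fingers":-1,"tx":0,"ty":0,"tz":0,"ax":0,"ay":0,"az":0},
    {"fingers":-1,"tx":0,"ty":0,"tz":0,"ax":0,"ay":0,"az":0},
    {"fingers":-1,"tx":0,"ty":0,"tz":0,"ax":0,"ay":0,"az":0}
  ]
}}

```text
time_s: 39.13
tcp_pos: [0.6244, -0.0527, 0.1563]
ee_rot: [[-0.001, -0.981, -0.196], [-0.0, -0.196, 0.981], [-1.0, 0.001, 0.0]]
wrist_force: [0.5, 0.4, -0.2]
gripper_width: 0.868
```

Request:
{"op": "play_rows", "data": {
  "commands": [
    {"fingers":-1,"tx":-0.03,"ty":0,"tz":0,"ax":0,"ay":0,"az":0},
    {"fingers":-1,"tx":-0.08,"ty":0,"tz":0,"ax":0,"ay":0,"az":0},
    {"fingers":-1,"tx":-0.13,"ty":0,"tz":0,"ax":0,"ay":0,"az":0},
    {"fingers":-1,"tx":-0.17,"ty":0,"tz":0.02,"ax":0.013,"ay":0,"az":0},
    {"fingers":-1,"tx":-0.18,"ty":0.02,"tz":0.05,"ax":0.027,"ay":0,"az":0}
  ]
}}

```text
time_s: 39.55
tcp_pos: [0.6063, -0.0195, 0.2973]
ee_rot: [[0.011, -0.994, -0.109], [-0.0, -0.109, 0.994], [-1.0, -0.011, -0.002]]
wrist_force: [0.3, 0.6, 1.6]
gripper_width: 0.999
```

Run:
```python
from h import *
s=r.sense();p=viewer.capture('wrist');print(s['tcp_pos'],s['time_s'],s['gripper_width'])
plan([(.53,.16,.28,-173.5),(.42,.31,.26,-173.5),(.4186,.3334,.26,-173.5)])
im=cv2.resize(cv2.cvtColor(p['image'],cv2.COLOR_RGB2BGR),None,fx=2.5,fy=2.5,interpolation=cv2.INTER_CUBIC)
for P,c in((rect((.626,-.052),11,.05,.062,.172),(0,0,255)),(rect((.627,-.050),7.5,.064,.076,.13),(255,0,0))):
    cv2.polylines(im,[np.int32(proj(p,P,s)*2.5)],True,c,1)
u=proj(p,[(.626,-.052,.13)],s)[0]*2.5;x0=int(max(0,u[0]-250));y0=int(max(0,u[1]-250))
cv2.imwrite('pics/w8.png',im[y0:y0+500,x0:x0+500])
```

```text
[ 0.60632435 -0.01946646  0.29730909] 39.55 0.9994572039269255
0 t [0.0227 0.0695 0.2441] a [-0.0011  0.0005  0.0026] rows 4.6
1 t [0.0267 0.1231 0.2153] a [0. 0. 0.] rows 4.5
2 t [ 0.     -0.0017  0.0312] a [0. 0. 0.] rows 0.6
```

View pics/w8.png

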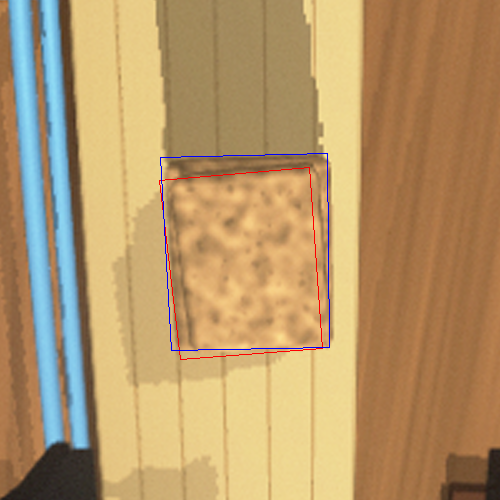

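The stack stands again within a couple of mm of the original outlines; the arm was still swaying when this was taken. Now the tumbler.

Request:
{"op": "play_rows", "data": {
  "commands": [
    {"fingers":-1,"tx":0.02,"ty":0.07,"tz":0.244,"ax":0,"ay":0,"az":0},
    {"fingers":-1,"tx":0.02,"ty":0.07,"tz":0.244,"ax":0,"ay":0,"az":0},
    {"fingers":-1,"tx":0.02,"ty":0.07,"tz":0.244,"ax":0,"ay":0,"az":0},
    {"fingers":-1,"tx":0.02,"ty":0.07,"tz":0.244,"ax":0,"ay":0,"az":0},
    {"fingers":-1,"tx":0.02,"ty":0.07,"tz":0.244,"ax":0,"ay":0,"az":0}
  ]
}}

```text
time_s: 40.02
tcp_pos: [0.5277, 0.1597, 0.276]
ee_rot: [[-0.001, -0.993, -0.115], [0.0, -0.115, 0.993], [-1.0, 0.001, 0.0]]
wrist_force: [-0.6, -0.7, -1.0]
gripper_width: 0.996
```

Request:
{"op": "play_rows", "data": {
  "commands": [
    {"fingers":-1,"tx":0.02,"ty":0.122,"tz":0.245,"ax":0,"ay":0,"az":0},
    {"fingers":-1,"tx":0.02,"ty":0.122,"tz":0.245,"ax":0,"ay":0,"az":0},
    {"fingers":-1,"tx":0.02,"ty":0.122,"tz":0.245,"ax":0,"ay":0,"az":0},
    {"fingers":-1,"tx":0.02,"ty":0.122,"tz":0.245,"ax":0,"ay":0,"az":0},
    {"fingers":-1,"tx":0.02,"ty":0.122,"tz":0.245,"ax":0,"ay":0,"az":0}
  ]
}}

```text
time_s: 40.43
tcp_pos: [0.4164, 0.3307, 0.2613]
ee_rot: [[-0.0, -0.994, -0.113], [-0.0, -0.113, 0.994], [-1.0, 0.0, -0.0]]
wrist_force: [0.7, -0.5, -0.4]
gripper_width: 1.003
```

Run:
```python
from h import *
t=viewer.capture('top');t=viewer.capture('top');t=viewer.capture('scene');s=r.sense();print(s['tcp_pos'],s['time_s'],s['gripper_width']);plan([(.4186,.3334,.0845,-173.6)])
```

```text
[0.41634803 0.33121014 0.26102896] 40.5833 1.0009017611795414
0 t [ 0.2354 -0.0035  0.0027] a [ 0.0019 -0.0002 -0.0003] rows 4.2
```

Request:
{"op": "play_rows", "data": {
  "commands": [
    {"fingers":-1,"tx":0.04,"ty":-0.0035,"tz":0.0025,"ax":0.002,"ay":0,"az":0},
    {"fingers":-1,"tx":0.095,"ty":-0.0035,"tz":0.0025,"ax":0.002,"ay":0,"az":0},
    {"fingers":-1,"tx":0.15,"ty":-0.0035,"tz":0.0025,"ax":0.002,"ay":0,"az":0},
    {"fingers":-1,"tx":0.2,"ty":-0.0035,"tz":0.0025,"ax":0.002,"ay":0,"az":0},
    {"fingers":-1,"tx":0.233,"ty":-0.0035,"tz":0.0025,"ax":0.002,"ay":0,"az":0}
  ]
}}

```text
time_s: 41.0
tcp_pos: [0.4196, 0.3287, 0.0834]
ee_rot: [[-0.003, -0.995, -0.104], [-0.004, -0.104, 0.995], [-1.0, 0.004, -0.004]]
wrist_force: [0.1, -0.4, -0.7]
gripper_width: 1.001
```

Request:
{"op": "play_rows", "data": {
  "commands": [
    {"fingers":-1,"tx":0,"ty":0,"tz":0,"ax":0,"ay":0,"az":0},
    {"fingers":-1,"tx":0,"ty":0,"tz":0,"ax":0,"ay":0,"az":0},
    {"fingers":-1,"tx":0,"ty":0,"tz":0,"ax":0,"ay":0,"az":0}
  ]
}}

```text
time_s: 41.25
tcp_pos: [0.4218, 0.3321, 0.0886]
ee_rot: [[0.002, -0.994, -0.106], [0.002, -0.106, 0.994], [-1.0, -0.002, 0.002]]
wrist_force: [-0.5, 0.4, 1.3]
gripper_width: 0.997
```

Request:
{"op": "play_rows", "data": {
  "commands": [
    {"fingers":-1,"tx":0.005,"ty":0.004,"tz":0.001,"ax":-0.0015,"ay":0,"az":0},
    {"fingers":-1,"tx":0.005,"ty":0.004,"tz":0.001,"ax":-0.0015,"ay":0,"az":0},
    {"fingers":0.2,"tx":0.005,"ty":0.004,"tz":0.001,"ax":-0.0015,"ay":0,"az":0},
    {"fingers":1,"tx":0.005,"ty":0.004,"tz":0.001,"ax":-0.0015,"ay":0,"az":0},
    {"fingers":1,"tx":0.005,"ty":0.004,"tz":0.001,"ax":-0.0015,"ay":0,"az":0}
  ]
}}

```text
time_s: 41.67
tcp_pos: [0.4175, 0.3323, 0.0838]
ee_rot: [[0.001, -0.994, -0.111], [0.001, -0.111, 0.994], [-1.0, -0.001, 0.001]]
wrist_force: [-1.0, -0.5, 0.0]
gripper_width: 0.856
```

Request:
{"op": "play_rows", "data": {
  "commands": [
    {"fingers":1,"tx":0,"ty":0,"tz":0,"ax":0,"ay":0,"az":0},
    {"fingers":1,"tx":0,"ty":0,"tz":0,"ax":0,"ay":0,"az":0},
    {"fingers":1,"tx":0,"ty":0,"tz":0,"ax":0,"ay":0,"az":0},
    {"fingers":1,"tx":0,"ty":0,"tz":0,"ax":0,"ay":0,"az":0},
    {"fingers":1,"tx":0,"ty":0,"tz":0,"ax":0,"ay":0,"az":0}
  ]
}}

```text
time_s: 42.08
tcp_pos: [0.4178, 0.3324, 0.0836]
ee_rot: [[0.001, -0.994, -0.111], [0.001, -0.111, 0.994], [-1.0, -0.001, 0.001]]
wrist_force: [1.1, -0.0, 3.4]
gripper_width: 0.781
```

Request:
{"op": "play_rows", "data": {
  "commands": [
    {"fingers":1,"tx":-0.025,"ty":0,"tz":0,"ax":0,"ay":0,"az":0},
    {"fingers":1,"tx":-0.07,"ty":0,"tz":0,"ax":0,"ay":0,"az":0},
    {"fingers":1,"tx":-0.12,"ty":0,"tz":0,"ax":0,"ay":0,"az":0},
    {"fingers":1,"tx":-0.17,"ty":0,"tz":0,"ax":0,"ay":0,"az":0},
    {"fingers":1,"tx":-0.21,"ty":-0.015,"tz":-0.022,"ax":0,"ay":0,"az":0}
  ]
}}

```text
time_s: 42.5
tcp_pos: [0.4291, 0.3179, 0.2424]
ee_rot: [[-0.001, -0.993, -0.114], [0.001, -0.114, 0.993], [-1.0, 0.0, 0.001]]
wrist_force: [1.2, 0.6, -2.1]
gripper_width: 0.784
```

Request:
{"op": "play_rows", "data": {
  "commands": [
    {"fingers":1,"tx":-0.03,"ty":-0.022,"tz":-0.033,"ax":0,"ay":0,"az":0},
    {"fingers":1,"tx":-0.03,"ty":-0.05,"tz":-0.075,"ax":0,"ay":0,"az":0},
    {"fingers":1,"tx":-0.03,"ty":-0.078,"tz":-0.117,"ax":0,"ay":0,"az":0},
    {"fingers":1,"tx":-0.03,"ty":-0.106,"tz":-0.159,"ax":0,"ay":0,"az":0},
    {"fingers":1,"tx":-0.03,"ty":-0.134,"tz":-0.2,"ax":0,"ay":0,"az":0}
  ]
}}

```text
time_s: 42.92
tcp_pos: [0.5465, 0.1771, 0.2618]
ee_rot: [[-0.004, -0.994, -0.111], [-0.001, -0.111, 0.994], [-1.0, 0.004, -0.0]]
wrist_force: [-0.1, 0.7, -1.6]
gripper_width: 0.78
```

Request:
{"op": "play_rows", "data": {
  "commands": [
    {"fingers":1,"tx":0,"ty":-0.025,"tz":-0.037,"ax":0,"ay":0,"az":0},
    {"fingers":1,"tx":0.01,"ty":-0.05,"tz":-0.075,"ax":0,"ay":0,"az":0},
    {"fingers":1,"tx":0.03,"ty":-0.068,"tz":-0.102,"ax":0,"ay":0,"az":0},
    {"fingers":1,"tx":0.055,"ty":-0.074,"tz":-0.11,"ax":0,"ay":0,"az":0},
    {"fingers":1,"tx":0.07,"ty":-0.074,"tz":-0.11,"ax":0,"ay":0,"az":0}
  ]
}}

```text
time_s: 43.33
tcp_pos: [0.6102, 0.1008, 0.2065]
ee_rot: [[-0.007, -0.994, -0.107], [-0.001, -0.107, 0.994], [-1.0, 0.007, -0.001]]
wrist_force: [-0.7, 0.1, -3.4]
gripper_width: 0.778
```

Request:
{"op": "play_rows", "data": {
  "commands": [
    {"fingers":1,"tx":0,"ty":0,"tz":0,"ax":0,"ay":0,"az":0},
    {"fingers":1,"tx":0,"ty":0,"tz":0,"ax":0,"ay":0,"az":0},
    {"fingers":1,"tx":0,"ty":0,"tz":0,"ax":0,"ay":0,"az":0}
  ]
}}

```text
time_s: 43.58
tcp_pos: [0.6111, 0.104, 0.2115]
ee_rot: [[0.001, -0.994, -0.113], [0.0, -0.113, 0.994], [-1.0, -0.001, 0.0]]
wrist_force: [-0.9, 0.7, -1.6]
gripper_width: 0.783
```

Run:
```python
from h import *
s=r.sense();print(s['tcp_pos'],s['time_s'],s['gripper_width'],s['wrist_force']);plan([(.6115,.1036,.155,-173.6)])
```

```text
[0.61111826 0.1040382  0.2114875 ] 43.5833 0.782628764504386 [-0.88207859  0.72840329 -1.59502529]
0 t [ 0.0753 -0.0004 -0.0006] a [0.0004 0.     0.0003] rows 1.4
```

Request:
{"op": "play_rows", "data": {
  "commands": [
    {"fingers":1,"tx":0.02,"ty":0,"tz":-0.0005,"ax":0,"ay":0,"az":0},
    {"fingers":1,"tx":0.04,"ty":0,"tz":-0.0005,"ax":0,"ay":0,"az":0},
    {"fingers":1,"tx":0.058,"ty":0,"tz":-0.0005,"ax":0,"ay":0,"az":0},
    {"fingers":1,"tx":0.068,"ty":0,"tz":-0.0005,"ax":0,"ay":0,"az":0},
    {"fingers":1,"tx":0.072,"ty":0,"tz":-0.0005,"ax":0,"ay":0,"az":0}
  ]
}}

```text
time_s: 44.0
tcp_pos: [0.6107, 0.1035, 0.1565]
ee_rot: [[-0.0, -0.994, -0.112], [-0.0, -0.112, 0.994], [-1.0, 0.0, -0.0]]
wrist_force: [-0.3, -0.3, -2.4]
gripper_width: 0.782
```

Request:
{"op": "play_rows", "data": {
  "commands": [
    {"fingers":1,"tx":0.001,"ty":0,"tz":0,"ax":0,"ay":0,"az":0},
    {"fingers":1,"tx":0.002,"ty":0,"tz":0,"ax":0,"ay":0,"az":0},
    {"fingers":1,"tx":0.003,"ty":0,"tz":0,"ax":0,"ay":0,"az":0},
    {"fingers":1,"tx":0.004,"ty":0,"tz":0,"ax":0,"ay":0,"az":0},
    {"fingers":1,"tx":0.004,"ty":0,"tz":0,"ax":0,"ay":0,"az":0}
  ]
}}

```text
time_s: 44.42
tcp_pos: [0.6115, 0.1028, 0.1541]
ee_rot: [[0.001, -0.994, -0.111], [0.0, -0.111, 0.994], [-1.0, -0.001, 0.0]]
wrist_force: [-0.3, -0.2, -2.5]
gripper_width: 0.783
```

Request:
{"op": "play_rows", "data": {
  "commands": [
    {"fingers":1,"tx":0.0015,"ty":0,"tz":0.001,"ax":0,"ay":0,"az":0},
    {"fingers":1,"tx":0.003,"ty":0,"tz":0.001,"ax":0,"ay":0,"az":0},
    {"fingers":1,"tx":0.0045,"ty":0,"tz":0.001,"ax":0,"ay":0,"az":0},
    {"fingers":1,"tx":0.0055,"ty":0,"tz":0.001,"ax":0,"ay":0,"az":0},
    {"fingers":1,"tx":0.006,"ty":0,"tz":0.001,"ax":0,"ay":0,"az":0}
  ]
}}

```text
time_s: 44.83
tcp_pos: [0.6111, 0.1034, 0.149]
ee_rot: [[-0.0, -0.994, -0.111], [-0.0, -0.111, 0.994], [-1.0, 0.0, -0.0]]
wrist_force: [0.3, 0.6, -2.4]
gripper_width: 0.777
```

Request:
{"op": "play_rows", "data": {
  "commands": [
    {"fingers":1,"tx":0.0005,"ty":0,"tz":0,"ax":0,"ay":0,"az":0},
    {"fingers":1,"tx":0.0008,"ty":0,"tz":0,"ax":0,"ay":0,"az":0},
    {"fingers":1,"tx":0.0008,"ty":0,"tz":0,"ax":0,"ay":0,"az":0}
  ]
}}

```text
time_s: 45.08
tcp_pos: [0.6112, 0.1034, 0.1487]
ee_rot: [[-0.0, -0.994, -0.111], [-0.0, -0.111, 0.994], [-1.0, 0.0, -0.0]]
wrist_force: [-0.7, 0.4, -1.3]
gripper_width: 0.783
```

Contact is beginning, so one small step more, then release and lift.

Request:
{"op": "play_rows", "data": {
  "commands": [
    {"fingers":1,"tx":0.0005,"ty":0,"tz":0,"ax":0,"ay":0,"az":0},
    {"fingers":1,"tx":0.0008,"ty":0,"tz":0,"ax":0,"ay":0,"az":0},
    {"fingers":1,"tx":0.0008,"ty":0,"tz":0,"ax":0,"ay":0,"az":0}
  ]
}}

```text
time_s: 45.33
tcp_pos: [0.6112, 0.1034, 0.1486]
ee_rot: [[0.0, -0.994, -0.111], [-0.0, -0.111, 0.994], [-1.0, -0.0, -0.0]]
wrist_force: [-1.5, 0.2, 2.2]
gripper_width: 0.78
```

Request:
{"op": "play_rows", "data": {
  "commands": [
    {"fingers":0.2,"tx":0,"ty":0,"tz":0,"ax":0,"ay":0,"az":0},
    {"fingers":-0.7,"tx":0,"ty":0,"tz":0,"ax":0,"ay":0,"az":0},
    {"fingers":-1,"tx":0,"ty":0,"tz":0,"ax":0,"ay":0,"az":0},
    {"fingers":-1,"tx":0,"ty":0,"tz":0,"ax":0,"ay":0,"az":0},
    {"fingers":-1,"tx":0,"ty":0,"tz":0,"ax":0,"ay":0,"az":0}
  ]
}}

```text
time_s: 45.75
tcp_pos: [0.6114, 0.1035, 0.1478]
ee_rot: [[0.0, -0.994, -0.111], [0.0, -0.111, 0.994], [-1.0, -0.0, 0.0]]
wrist_force: [-0.4, 0.6, 0.6]
gripper_width: 0.968
```

Request:
{"op": "play_rows", "data": {
  "commands": [
    {"fingers":-1,"tx":-0.03,"ty":0,"tz":0,"ax":0,"ay":0,"az":0},
    {"fingers":-1,"tx":-0.08,"ty":0,"tz":0,"ax":0,"ay":0,"az":0},
    {"fingers":-1,"tx":-0.135,"ty":0,"tz":0,"ax":0,"ay":0,"az":0},
    {"fingers":-1,"tx":-0.19,"ty":0,"tz":0,"ax":0,"ay":0,"az":0},
    {"fingers":-1,"tx":-0.23,"ty":0,"tz":0,"ax":0,"ay":0,"az":0}
  ]
}}

```text
time_s: 46.17
tcp_pos: [0.612, 0.1034, 0.3248]
ee_rot: [[0.005, -0.994, -0.111], [0.001, -0.111, 0.994], [-1.0, -0.005, 0.0]]
wrist_force: [0.8, 0.7, 0.4]
gripper_width: 0.996
```

Request:
{"op": "play_rows", "data": {
  "commands": [
    {"fingers":-1,"tx":-0.05,"ty":0,"tz":-0.02,"ax":0,"ay":0,"az":0},
    {"fingers":-1,"tx":-0.1,"ty":0,"tz":-0.05,"ax":0,"ay":0,"az":0},
    {"fingers":-1,"tx":-0.1,"ty":0,"tz":-0.05,"ax":0,"ay":0,"az":0},
    {"fingers":-1,"tx":-0.1,"ty":0,"tz":-0.05,"ax":0,"ay":0,"az":0},
    {"fingers":-1,"tx":-0.1,"ty":0,"tz":-0.05,"ax":0,"ay":0,"az":0}
  ]
}}

```text
time_s: 46.58
tcp_pos: [0.6151, 0.0662, 0.3947]
ee_rot: [[-0.001, -0.994, -0.111], [0.001, -0.111, 0.994], [-1.0, 0.001, 0.001]]
wrist_force: [-0.4, 0.6, -0.3]
gripper_width: 0.995
```

Run:
```python
from h import *
t=viewer.capture('top');t=viewer.capture('top');t=viewer.capture('top');s=r.sense();p=viewer.capture('wrist')
print(s['tcp_pos'],s['time_s'],np.round(s['ee_rot'],3).tolist())
z=2.6
im=cv2.resize(cv2.cvtColor(p['image'],cv2.COLOR_RGB2BGR),None,fx=z,fy=z,interpolation=cv2.INTER_CUBIC)
th=np.linspace(0,2*np.pi,120)
def circ(c,rad,h): return np.c_[c[0]+rad*np.cos(th),c[1]+rad*np.sin(th),0*th+h]
for P,c in((rect((.626,-.052),11,.05,.062,.172),(0,0,255)),(rect((.6275,-.050),7.5,.064,.076,.13),(255,0,0)),(circ((.611,.104),.034,.185),(0,0,255)),(circ((.611,.104),.033,.07),(0,0,255))):
    cv2.polylines(im,[np.int32(proj(p,P,s)*z)],True,c,1)
cv2.imwrite('pics/w9.png',im[0:598,338:1014])
q=cv2.cvtColor(viewer.capture('scene')['image'],cv2.COLOR_RGB2BGR)
cv2.imwrite('pics/s9.png',cv2.resize(q[90:300,80:460],None,fx=2,fy=2,interpolation=cv2.INTER_CUBIC))
```

```text
[0.61493377 0.06660064 0.39335816] 46.7333 [[-0.004, -0.994, -0.112], [-0.001, -0.112, 0.994], [-1.0, 0.004, -0.0]]
```

View pics/w9.png

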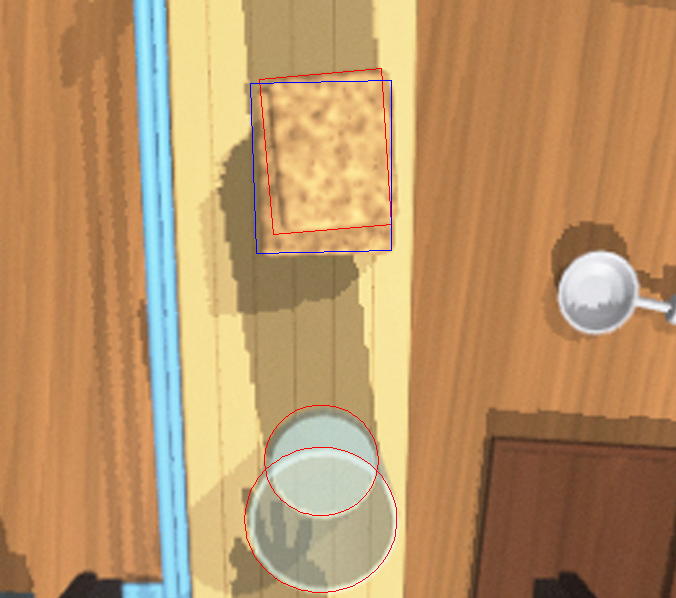

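View pics/s9.png

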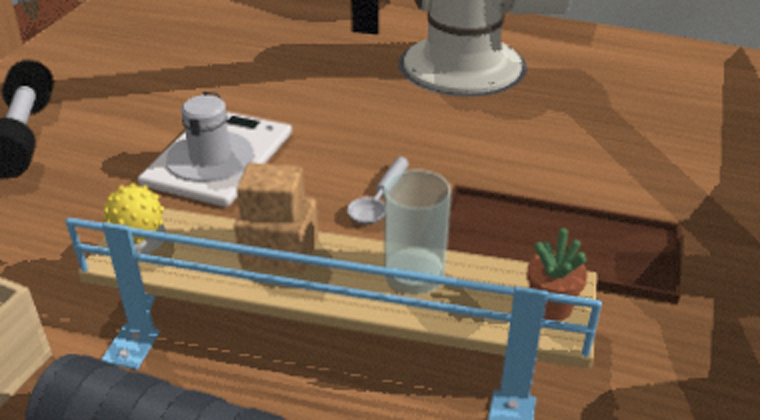

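The wrist overlay shows tumbler and stack on their original outlines within about 1-2 mm. The scene picture shows the canister upright mid-pan, with the ball and pot untouched and the tray empty. I'm handing the job in.

```bash
python3 -c "
from station import job,r
print(r.sense()['time_s']);print(job.finish_job())"
```

```text
46.8333
the job is handed in; nothing more can be done
None
```

The job is done and handed in at 46.8 s. The canister stands upright in the middle of the scale's pan. The tumbler and both cork blocks are back on the shelf in their old places.

- **Order:** I moved the tumbler, the small block and the large block into the tray, each standing separately. Then I put the canister on the pan, and after that returned the large block, the small block on top of it, and the tumbler.
- **Final checks:** In the last pictures the tumbler and the stack match their original outlines to about 1–2 mm. That is close to the limit of the camera calibration. The massage ball and the potted plant look untouched, and the robot was clear of everything.
- **Canister position:** The canister was released with the gripper within about 1 mm of the measured pan centre. A rough camera estimate afterwards put it about 9 mm off, but that estimate assumes a height for the canister, so I trusted the gripper position and the final picture.
- **Forces:** The glass touched down gently, with contact forces of a few newtons. The hardest contact I saw was about 27 N at the wrist, when the large block was set down in the tray; it was not damaged or displaced.
- **Detector misreadings:** In the top view the networks sometimes took the tray, scale or pot for other things. I used positions measured from the pictures instead.

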